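# Shift change at the reception desk: give the shared headsets a UV burst

## Robot

A 6-joint arm with a two-finger parallel gripper is mounted at the origin on the work surface. World frame = base frame: x ahead of the robot, y to its left, z up, the work surface at z = 0. Lengths are in m, angles in degrees, forces in N, time in s.
With the tool pointing down it reaches from about 0.4 to 0.825 m from the base axis. Payload 7 kg.
Tool frame: the origin (TCP) lies on the centre line of the jaws, within the pads' length; the fingertips stand 22 mm ahead of it and the grasp point (between the pads) lies 3 mm ahead of it (ctrl.finger_overhang is the distance from the TCP to the fingertips, in m); z points along the fingers, y is the line along which they close (so a half turn about z gives the same grasp; the last joint's range is limited). The gripper opens to 88 mm and grips with 3 to 60 N. Pads are 19 mm wide; open, the fingers measure 130 mm over their backs; the gripper's body (78 mm by 193 mm) begins 47 mm behind the grasp point.
Start: joints at [84.689, 20.546, 0.682, 0, -70.136, -16.507], TCP at [0.251, 0.627, 0.249] pointing down, gripper open.
Joint ranges: [-176.03, 176.03], [-82.01, 121.73], [-58.28, 71.71], [-173.87, 95.51], [-174.79, -0.11], [-173.66, 173.66]. Speed limits (degrees/s): [136.94, 136.94, 172.46, 180, 180, 180].

## Interface

Orientations are given as [roll, pitch, yaw] about the fixed x, y, z axes, in that order (R = Rz(yaw) Ry(pitch) Rx(roll)).
In Python, from plant import ctrl gives the robot as it stands. The module is installed in compiled form; this text tells all that it offers.
- The arm moves only by the shell command python3 -m creep 'ROWS'. ROWS is JSON, a list of rows, each an object with "grip": the closure, from 0 (fully open) to 1 (shut); "delta_pos": the shift along the tool's x, y, z scaled (see below), a list of three; "rotation": the turn, a rotation vector about the tool's x, y, z scaled (see below), a list of three. A call has 1 to 5 rows; each row is the pose to reach, as a shift and turn from the pose commanded when the call began, along the tool's axes at that moment; what a row does not reach only later rows make up. The controller multiplies each number of a shift by 10 cm and each number of a turn by pi/2 rad. A row lasts 1/10 s, in which the tool goes at most 50 mm and 8.59 degrees, less where a joint would pass 70% of its speed; a pose out of reach is approached as far as the arm can. A call with a number of a shift or a turn outside -1 to 1 is refused whole. A call with a gripper value outside its range is refused whole. The fingers move at their own pace and stop on an object; the grip force is fixed at half the most. Time passes only in rows, so rows that repeat a pose let the fingers close. It gives the time, the measured TCP pose, the force, the opening and the grip force at its end, in the units of the state.
- ctrl.get_obs(): the state, without advancing time (a new reading comes with each control period).
- ctrl.snapshot(name): name is "side" or "top" or "wrist"; returns a dict with "color" (400x640x3 uint8, red, green, blue), "intrinsics" (3x3 intrinsics, pixels), "R" (3x3) and "t" (3): a world point X has camera coordinates R X + t. Camera axes: x right, y down, z forward; pixel columns grow to the right and rows downward; lengths in m; the calibration is good to about 2 mm. A picture is of the moment at which its call begins. There is no depth.
- ctrl.close_job(): hands the job in; it is judged then, once.
The state is a dict: "clock": time; "joint_pos": joint angles; "qvel": joint speeds; "tau": joint torques, N m; "tool_pos": TCP position; "orientation": TCP orientation; "force": force on the tool from outside, world axes, zero at the start; "moment": the same for the moment, N m; "opening": finger opening in m; "gripper_force": force on a finger pad.
Only numpy, scipy, OpenCV 4.12 (cv2) and the standard library are available. Lean on these libraries where they do the work, as an engineer would, in place of code of your own. Each camera call takes 0.05 s, during which the arm holds its last target. There are 200 camera calls.

## Task

Sanitise the shared headsets at shift change: first pull the lever of the control box right back to its off stop, then, with the lever left at off, hang every headset standing on the desk over the low rail, with the rail running through its arch under the headband, and have the lamp stand upright on its round pad with its window facing along the rail. Then push the lever to the long mark, 60 degrees from off, leave it there for at least three seconds, and finally bring it back to the standby mark, 20 degrees from off. Leave the headsets hanging and the lamp as set, and do not disturb the mug and the tape roll.

Things in the scene. Friction and masses are not known exactly. Their poses are not given: they have to be found in the camera images.
- headset1: black rigid headset (may be absent), 160 g, an arch standing on two ear cups. Origin: underside centre, at the cup bottoms; z up, x from cup to cup, y through the arch. 130 mm wide (x), 130 mm tall; cups 20 x 50 (y) x 55 mm tall, 70 mm clear between them. Crown: bar 22 wide (y), 14 mm thick, sloping 20 degrees down both ways from the middle (top at 130 mm): pinch across y, fingertips only
- headset2: black rigid headset (may be absent), 160 g, an arch standing on two ear cups. Origin: underside centre, at the cup bottoms; z up, x from cup to cup, y through the arch. 130 mm wide (x), 130 mm tall; cups 20 x 50 (y) x 55 mm tall, 70 mm clear between them. Crown: bar 22 wide (y), 14 mm thick, sloping 20 degrees down both ways from the middle (top at 130 mm): pinch across y, fingertips only
- headset3: black rigid headset (may be absent), 160 g, an arch standing on two ear cups. Origin: underside centre, at the cup bottoms; z up, x from cup to cup, y through the arch. 130 mm wide (x), 130 mm tall; cups 20 x 50 (y) x 55 mm tall, 70 mm clear between them. Crown: bar 22 wide (y), 14 mm thick, sloping 20 degrees down both ways from the middle (top at 130 mm): pinch across y, fingertips only
- headset1_crown (a point): the middle of the underside of that headset's headband crown, 116 mm above its origin: the spot that comes to rest on the rail
- headset2_crown (a point): the middle of the underside of that headset's headband crown, 116 mm above its origin: the spot that comes to rest on the rail
- headset3_crown (a point): the middle of the underside of that headset's headband crown, 116 mm above its origin: the spot that comes to rest on the rail
- stand: fixed rail station: horizontal aluminium bar 16 mm thick on two grey posts. Origin on the desk under the rail's middle; y along the rail, z up. Posts 20 mm thick, 166 mm tall, at y = -160 and +160 mm; rail top 158 mm above the desk. A hanging headset has its origin 42 mm above the desk. Room for three headsets 80 mm apart (y = -80, 0, +80 mm)
- rail_mid (a point): the middle of the rail, on its axis, 150 mm above the desk
- lamp_pad (a point): centre of the lamp's thin black round pad (96 mm across, flush with the desk: height 0), 250 mm from the middle of the rail in the stand's -y direction; a short white dash on the rail side of the pad shows where the window must face (the stand's +y direction, along the rail)
- lamp: cordless UV lamp: round upright canister 54 mm across, 140 mm tall, 350 g, on a heavy foot 72 mm across and 20 mm high; loose, on or near the pad. Origin: centre of its underside, z up; x points out of the window. The window's black bezel stands 5 mm proud on the +x side from 22 to 70 mm height; above that it is plain and can be gripped. A stripe on its top runs to the window side
- lamp_window (a point): the middle of the lamp's window, 33 mm out along the lamp's x axis, 46 mm above its underside
- control_box: fixed grey control box, 150 (x) x 80 (y) x 60 mm tall, left or right on the desk. Origin: centre of its underside, z up; the lever swings in its xz plane at y = 0. A disc of 52 mm radius about the hinge, 21 to 27 mm to the lever's +y side, carries white marks (out to 60 mm; the long one to 72 mm) at 0, 20, 40, 60 (the long, broad one), 80 and 100 degrees
- lever (a joint): angle of the lever in rad: 0 at the off stop, where it leans 50 degrees from upright towards the box's -x side (the robot); grows as the lever is pushed to +x, upright at 0.873, end stop at 1.745. Long mark 60 degrees = 1.047, standby mark 20 degrees = 0.349. It stays where it is left; stiff friction, about 2 N at the handle
- lever_tip (a point): the centre of the lever's handle, 105 mm from the hinge axis: a black cross-cylinder 28 mm thick and 30 mm long along the box's y; pinch it from above by its two flat ends (30 mm apart along y); it turns between the fingers as the lever swings
- lever_hinge (a point): the lever's hinge axis (along the box's y), 55 mm above the desk at the middle of the box
- phone: a black desk phone, fixed, 150 mm (x) by 120 mm (y) by 52 mm tall, on the far side of the headsets from the control box; not used. Origin: centre of its underside
- mug: a brown travel cup, 76 mm across, 130 mm tall, beyond the rail; must not be moved. Origin: centre of its underside
- tape: a roll of amber packing tape lying flat, 100 mm across, 48 mm tall, beyond the rail; must not be moved. Origin: centre of its underside
Mind the look-alikes: they are no part of the job. What is shaped like the control_box but green is not meant.

How it is judged:
By the outcome, as a careful person would: the job done as asked, in the order asked, and still so for the second after the job is handed in, with the robot touching nothing.
Of headset1, headset2, headset3 only 2 to 3 are there at a start; the rules pass over those that are not, and their reading is None.
At some moment in a run one of headset1, headset2, headset3, lamp may be knocked a few centimetres aside while the robot is not near it.
It also fails if it takes over 210 s, if anything falls off the work surface, if the arm or the gripper's body presses on something with over 40 N, if the wrist force passes 120 N, or if a joint passes its speed limit or range.

## Working session

There is one attempt and no reset: what is moved stays moved. The work goes in short steps, Python scripts to look and compute and a shell command to move; the robot and the scene stay as the last step left them, time stands still between calls to the robot, and variables do not carry over. Pictures are saved under pics/ and viewed, at most 14 in all, crops included, and the job is handed in when it is done.

```bash
mkdir -p pics
cat > h.py <<'E'
import numpy as np, cv2, json
from plant import ctrl
from scipy.spatial.transform import Rotation as Ro
def snap(n,f):
    s=ctrl.snapshot(n); cv2.imwrite('pics/'+f+'.png',s['color'][:,:,::-1]); np.savez('pics/'+f,K=s['intrinsics'],R=s['R'],t=s['t']); return s
def ray(f,uv,z):
    d=np.load('pics/'+f+'.npz'); c=-d['R'].T@d['t']; v=d['R'].T@np.linalg.inv(d['K'])@np.array([uv[0],uv[1],1.]); return c+v*(z-c[2])/v[2]
def proj(f,X):
    d=np.load('pics/'+f+'.npz'); p=d['K']@(d['R']@np.array(X)+d['t']); return p[:2]/p[2]
def crop(f,x0,y0,x1,y1,k,o):
    im=cv2.imread('pics/'+f+'.png')[y0:y1,x0:x1]; cv2.imwrite('pics/'+o+'.png',cv2.resize(im,None,fx=k,fy=k,interpolation=cv2.INTER_CUBIC))
E
python3 - <<'E'
from h import *
o=ctrl.get_obs(); print(o, ctrl.finger_overhang)
for n in('side','top'):
    snap(n,n+'0'); d=np.load(f'pics/{n}0.npz'); print(n,-d['R'].T@d['t'],d['R'][2],d['K'][0,0])
E
```

```text
{'clock': 0.0, 'joint_pos': array([ 8.46883595e+01,  2.05896565e+01,  6.34467735e-01, -1.96724841e-02,
       -7.01352951e+01, -1.65066787e+01]), 'qvel': array([ 0.04500348,  0.01233229, -0.08492209,  0.03769658,  0.02143025,
        0.09291462]), 'tau': array([ 5.12811657e-04, -5.82718241e+01,  2.93053436e+01,  6.99672773e+00,
        6.93808499e-03, -1.57439986e-04]), 'tool_pos': array([0.25073313, 0.62622488, 0.24764941]), 'orientation': array([ 1.79907990e+02, -7.97995274e-03, -2.18250121e+01]), 'force': array([ 1.09082353, -0.25673024,  0.16962824]), 'moment': array([-0.00020607,  0.02197164, -0.00260684]), 'gripper_force': 0.0, 'opening': 0.08791799982733885} 0.022
side [0.10804638 0.49915689 0.92701059] [ 0.44195539 -0.46117885 -0.76940854] 455.33860985813635
top [0.33835067 0.00642253 1.21320073] [ 0.20186811  0.00517252 -0.97939906] 464.57236125228803
```

View pics/top0.png

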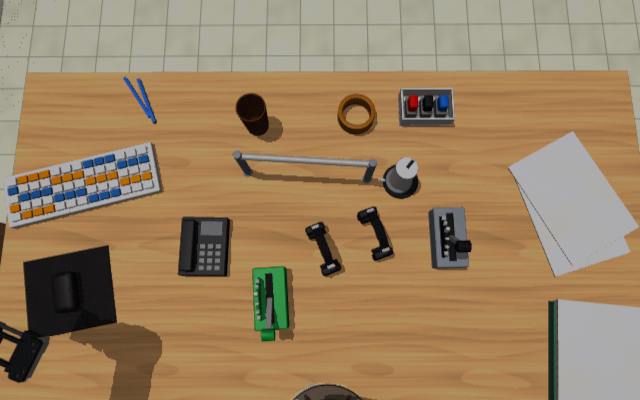

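View pics/side0.png

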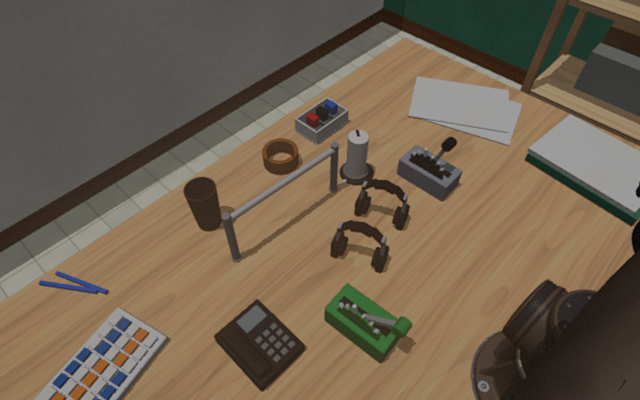

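Top view: two headsets (around 323,248 and 375,233), rail from (238,156) to (373,163), lamp at (402,178), grey box at (449,237) with its lever at the lower right. The green box is the decoy. I'll enlarge both views.

Run:
```python
from h import *
crop('top0',290,140,490,290,4,'top0c'); crop('side0',310,120,480,280,4,'side0c')
```

```text
(no output)
```

View pics/top0c.png

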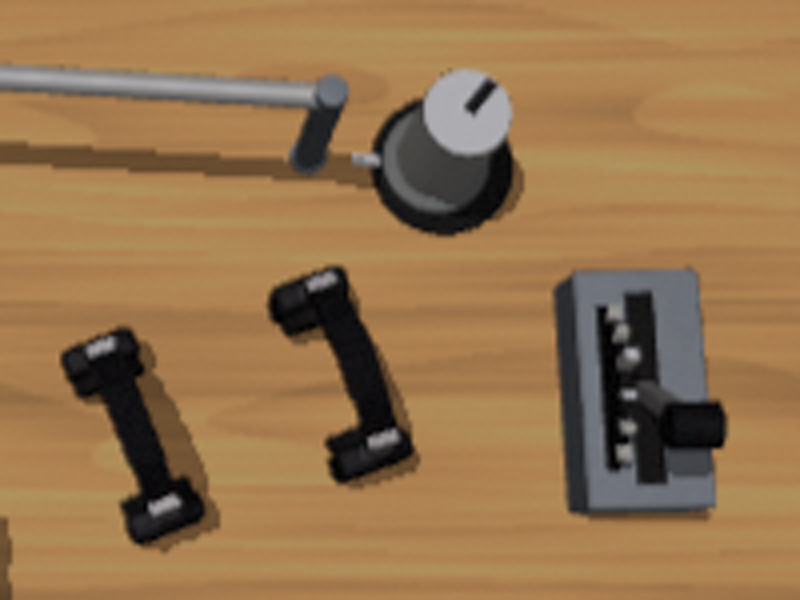

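View pics/side0c.png

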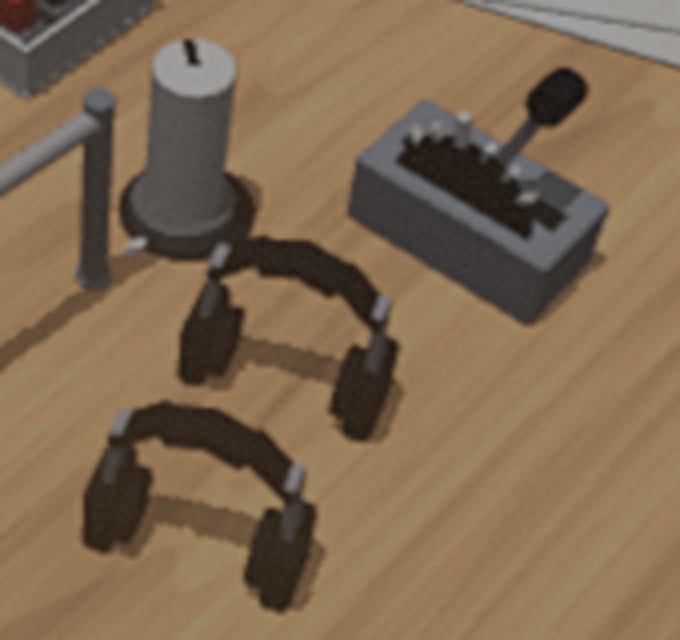

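The lamp sits on the pad with its stripe pointing about 45° off the dash. The lever is forward of off. Next step is triangulation.

```bash
cat >> h.py <<'E'
def tri(fa,a,fb,b):
    A=[]
    for f,p in((fa,a),(fb,b)):
        d=np.load('pics/'+f+'.npz'); P=d['K']@np.c_[d['R'],d['t']]; A+= [p[0]*P[2]-P[0],p[1]*P[2]-P[1]]
    v=np.linalg.svd(np.array(A))[2][-1]; return v[:3]/v[3]
E
python3 - <<'E'
from h import *
T=lambda u,v:(290+u/4,140+v/4); S=lambda u,v:(310+u/4,120+v/4)
np.set_printoptions(precision=4,suppress=True)
for n,a,b in(('hR far',(322,280),(220,257)),('hR near',(383,438),(381,306)),('hL far',(101,347),(120,425)),('hL near',(165,504),(295,478)),('lamptop',(468,112),(194,68)),('levertip',(695,424),(556,97)),('postR',(331,90),(99,102))):
    print(n,tri('top0',T(*a),'side0',S(*b)))
p1=ray('top0',T(331,90),.166);p2=ray('top0',(238,156),.166);print('posts',p1,p2)
m=(p1+p2)/2;u=(p2-p1)/np.linalg.norm(p2-p1);print('len',np.linalg.norm(p2-p1),'yaw y-axis',np.degrees(np.arctan2(u[1],u[0])),'mid',m,'pad',m-u*.25)
print('pad dash',ray('top0',T(367,160),0))
for c in((577,270),(696,270),(716,508),(585,512)):print('box',ray('top0',T(*c),.06))
print('hL crown',ray('top0',T(138,425),.13),'hR',ray('top0',T(358,355),.13))
a,b=ray('top0',T(468,112),.14),ray('top0',T(493,80),.14);print('lamp',a,b,np.degrees(np.arctan2(*(b-a)[1::-1])))
E
```

```text
hR far [ 0.532  -0.1068  0.0991]
hR near [ 0.4363 -0.1405  0.1021]
hL far [0.4919 0.0278 0.098 ]
hL near [ 0.3977 -0.0104  0.0996]
lamptop [ 0.6281 -0.1927  0.135 ]
levertip [ 0.4398 -0.3121  0.1504]
postR [ 0.6347 -0.1085  0.1596]
posts [ 0.6335 -0.1074  0.166 ] [0.6501 0.208  0.166 ]
len 0.3159189970784144 yaw y-axis 86.98709098295781 mid [0.6418 0.0503 0.166 ] pad [ 0.6287 -0.1993  0.166 ]
pad dash [ 0.6316 -0.1485  0.    ]
box [ 0.5456 -0.271   0.06  ]
box [ 0.5454 -0.3458  0.06  ]
box [ 0.3972 -0.3487  0.06  ]
box [ 0.3948 -0.2684  0.06  ]
hL crown [0.4419 0.0056 0.13  ] hR [ 0.4826 -0.1234  0.13  ]
lamp [ 0.627  -0.1916  0.14  ] [ 0.6468 -0.2073  0.14  ] -38.468578425856755
```

```bash
python3 -m creep '[{"grip":0,"delta_pos":[0,0,0],"rotation":[0,0,-0.08]},{"grip":0,"delta_pos":[0,0,0],"rotation":[0,0,-0.16]},{"grip":0,"delta_pos":[0,0,0],"rotation":[0,0,-0.2425]},{"grip":0,"delta_pos":[0,0,0],"rotation":[0,0,-0.2425]}]'
python3 -m creep '[{"grip":0,"delta_pos":[0.3,0.3,0],"rotation":[0,0,0]},{"grip":0,"delta_pos":[0.7,0.7,0],"rotation":[0,0,0]},{"grip":0,"delta_pos":[1,1,0],"rotation":[0,0,0]}]'
python3 -m creep '[{"grip":0,"delta_pos":[0.3,0.3,0],"rotation":[0,0,0]},{"grip":0,"delta_pos":[0.6,0.7,0],"rotation":[0,0,0]},{"grip":0,"delta_pos":[0.9,1,0],"rotation":[0,0,0]},{"grip":0,"delta_pos":[0.9,1,0],"rotation":[0,0,0]}]'
```

```text
clock: 0.5
tool_pos: [0.2508, 0.6264, 0.2481]
orientation: [179.9, 0.0, 0.1]
force: [-0.9, 0.1, 0.7]
opening: 0.088
gripper_force: 0.0
clock: 0.8
tool_pos: [0.3514, 0.5255, 0.2481]
orientation: [180.0, 0.0, -0.2]
force: [0.1, -0.1, -0.7]
opening: 0.0877
gripper_force: 0.0
clock: 1.2
tool_pos: [0.4435, 0.423, 0.2486]
orientation: [180.0, -0.0, -0.5]
force: [-0.2, 0.3, 1.3]
opening: 0.0878
gripper_force: 0.0
```

```bash
python3 -m creep '[{"grip":0,"delta_pos":[0,0.4,0],"rotation":[0,0,0]},{"grip":0,"delta_pos":[0,0.8,0],"rotation":[0,0,0]},{"grip":0,"delta_pos":[0,1,0],"rotation":[0,0,0]}]'>/dev/null
python3 -m creep '[{"grip":0,"delta_pos":[0,0.4,0],"rotation":[0,0,0]},{"grip":0,"delta_pos":[0,0.8,0],"rotation":[0,0,0]},{"grip":0,"delta_pos":[0,1,0],"rotation":[0,0,0]}]'>/dev/null
python3 -m creep '[{"grip":0,"delta_pos":[0,0.4,0],"rotation":[0,0,0]},{"grip":0,"delta_pos":[0,0.8,0],"rotation":[0,0,0]},{"grip":0,"delta_pos":[0,1,0],"rotation":[0,0,0]}]'
python3 -m creep '[{"grip":0,"delta_pos":[0,0.4,0],"rotation":[0,0,0]},{"grip":0,"delta_pos":[0,0.8,0],"rotation":[0,0,0]},{"grip":0,"delta_pos":[0,1,0],"rotation":[0,0,0]}]'>/dev/null
python3 -m creep '[{"grip":0,"delta_pos":[0,0.4,0],"rotation":[0,0,0]},{"grip":0,"delta_pos":[0,0.8,0],"rotation":[0,0,0]},{"grip":0,"delta_pos":[0,1,0],"rotation":[0,0,0]}]'>/dev/null
python3 -m creep '[{"grip":0,"delta_pos":[0,0.4,0],"rotation":[0,0,0]},{"grip":0,"delta_pos":[0,0.8,0],"rotation":[0,0,0]},{"grip":0,"delta_pos":[0,1,0],"rotation":[0,0,0]}]'>/dev/null
python3 -m creep '[{"grip":0,"delta_pos":[0,0.4,0],"rotation":[0,0,0]},{"grip":0,"delta_pos":[0,0.8,0],"rotation":[0,0,0]},{"grip":0,"delta_pos":[0,1,0],"rotation":[0,0,0]},{"grip":0,"delta_pos":[0,1,0],"rotation":[0,0,0]},{"grip":0,"delta_pos":[0,1,0],"rotation":[0,0,0]}]'
python3 -c "
from h import *
snap('wrist','w1')
print(ctrl.get_obs()['joint_pos'])"
```

```text
clock: 2.1
tool_pos: [0.4406, 0.1248, 0.2487]
orientation: [-180.0, -0.0, -0.2]
force: [-0.3, 1.0, 0.1]
opening: 0.0876
gripper_force: 0.0
clock: 3.5
tool_pos: [0.4411, -0.2735, 0.2482]
orientation: [-180.0, 0.0, -0.2]
force: [-0.2, 0.1, -0.0]
opening: 0.0875
gripper_force: 0.0
[-1.00673386e+01  5.78564183e+00 -1.88016597e+01 -1.15489299e-02
 -6.54298595e+01  9.99970969e+01]
```

View pics/w1.png

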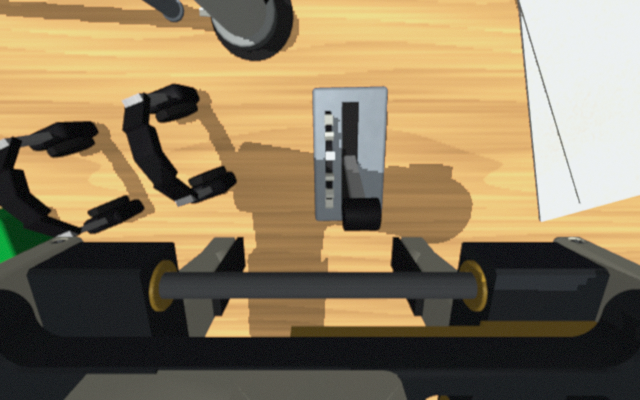

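The wrist view shows the lever handle at about (362,214), with the slot at x≈350 and the box between x 313–387 and y 88–220.

Run:
```python
from h import *
for z in(.15,.145,.14): print(ray('w1',(362,212),z))
for c in((313,88),(387,88),(382,220),(316,219)): print(ray('w1',c,.06))
print(proj('w1',[.4398,-.3121,.15]))
crop('w1',290,70,410,240,3.5,'w1c')
```

```text
[ 0.43948357 -0.30926192  0.15      ]
[ 0.43778879 -0.31005739  0.145     ]
[ 0.43609402 -0.31085287  0.14      ]
[ 0.54519251 -0.26698588  0.06      ]
[ 0.5449921  -0.34393888  0.06      ]
[ 0.39892328 -0.34768542  0.06      ]
[ 0.40035547 -0.26949983  0.06      ]
[365.36294598 211.63927974]
```

View pics/w1c.png

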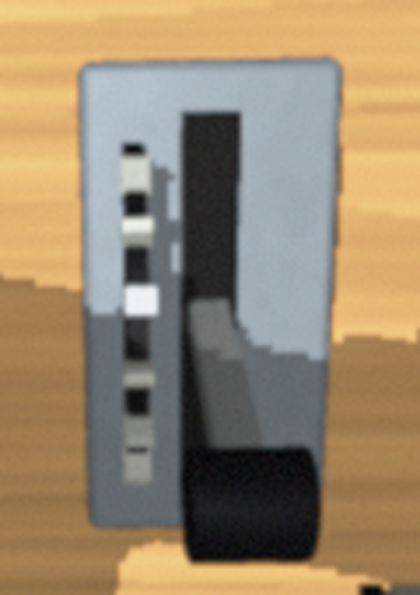

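```bash
python3 -m creep '[{"grip":0,"delta_pos":[-0.015,0.36,0],"rotation":[0,0,0]},{"grip":0,"delta_pos":[-0.015,0.36,0.3],"rotation":[0,0,0]},{"grip":0,"delta_pos":[-0.015,0.36,0.6],"rotation":[0,0,0]},{"grip":0,"delta_pos":[-0.015,0.36,0.9],"rotation":[0,0,0]},{"grip":0,"delta_pos":[-0.015,0.36,0.9],"rotation":[0,0,0]}]'
python3 -m creep '[{"grip":1,"delta_pos":[0,0,0],"rotation":[0,0,0]},{"grip":1,"delta_pos":[0,0,0],"rotation":[0,0,0]},{"grip":1,"delta_pos":[0,0,0],"rotation":[0,0,0]},{"grip":1,"delta_pos":[0,0,0],"rotation":[0,0,0]},{"grip":1,"delta_pos":[0,0,0],"rotation":[0,0,0]}]'
python3 -m creep '[{"grip":1,"delta_pos":[0,0,0],"rotation":[0,0,0]},{"grip":1,"delta_pos":[0,0,0],"rotation":[0,0,0]}]'
```

```text
clock: 4.05
tool_pos: [0.4375, -0.3075, 0.1552]
orientation: [-179.8, 0.3, 0.0]
force: [0.2, 0.7, -0.7]
opening: 0.0876
gripper_force: 0.0
clock: 4.55
tool_pos: [0.4398, -0.3094, 0.1593]
orientation: [180.0, -0.1, 0.0]
force: [0.1, 0.3, 0.5]
opening: 0.0536
gripper_force: 0.0
clock: 4.75
tool_pos: [0.4395, -0.3094, 0.1587]
orientation: [180.0, -0.0, -0.0]
force: [-0.1, -0.5, -0.2]
opening: 0.0372
gripper_force: 0.0
```

```bash
python3 -m creep '[{"grip":1,"delta_pos":[0,0,0],"rotation":[0,0,0]},{"grip":1,"delta_pos":[0,0,0],"rotation":[0,0,0]},{"grip":1,"delta_pos":[0,0,0],"rotation":[0,0,0]},{"grip":1,"delta_pos":[0,0,0],"rotation":[0,0,0]}]'
python3 -c "
from math import *
for a in(32,20,10,0,-3):
  f=radians(a-50);print(a,.472+.105*sin(f),.058+.105*cos(f))"
```

```text
clock: 5.15
tool_pos: [0.4395, -0.3092, 0.1586]
orientation: [-180.0, 0.0, 0.0]
force: [-0.8, 2.4, 1.5]
opening: 0.0301
gripper_force: 30.0
32 0.4395532155906305 0.15786093421099112
20 0.4195 0.14893266739736608
10 0.4045073009829134 0.1384346665274927
0 0.39156533347250727 0.12549269901708662
-3 0.38814327144503424 0.12119057743096509
```

```bash
python3 -m creep '[{"grip":1,"delta_pos":[-0.1,0,0.04],"rotation":[0,0,0]},{"grip":1,"delta_pos":[-0.2,0,0.09],"rotation":[0,0,0]},{"grip":1,"delta_pos":[-0.28,0,0.145],"rotation":[0,0,0]},{"grip":1,"delta_pos":[-0.35,0,0.2],"rotation":[0,0,0]},{"grip":1,"delta_pos":[-0.42,0,0.265],"rotation":[0,0,0]}]'
python3 -m creep '[{"grip":1,"delta_pos":[-0.06,0,0.065],"rotation":[0,0,0]},{"grip":1,"delta_pos":[-0.08,0,0.085],"rotation":[0,0,0]},{"grip":1,"delta_pos":[-0.11,0,0.125],"rotation":[0,0,0]},{"grip":1,"delta_pos":[-0.11,0,0.125],"rotation":[0,0,0]},{"grip":1,"delta_pos":[-0.11,0,0.125],"rotation":[0,0,0]}]'
```

```text
clock: 5.65
tool_pos: [0.3984, -0.3098, 0.1332]
orientation: [179.9, -0.2, 0.1]
force: [-0.4, 1.4, 7.3]
opening: 0.0297
gripper_force: 30.0
clock: 6.15
tool_pos: [0.3889, -0.3101, 0.1224]
orientation: [179.9, -0.3, 0.1]
force: [-1.0, 7.1, 22.8]
opening: 0.0295
gripper_force: 30.0
```

```bash
python3 -m creep '[{"grip":0,"delta_pos":[0,0,0],"rotation":[0,0,0]},{"grip":0,"delta_pos":[0,0,0],"rotation":[0,0,0]},{"grip":0,"delta_pos":[0,0,0],"rotation":[0,0,0]},{"grip":0,"delta_pos":[0,0,-0.3],"rotation":[0,0,0]},{"grip":0,"delta_pos":[0,0,-0.6],"rotation":[0,0,0]}]'
python3 -m creep '[{"grip":0,"delta_pos":[0,0,-0.4],"rotation":[0,0,0]},{"grip":0,"delta_pos":[0,0,-0.7],"rotation":[0,0,0]},{"grip":0,"delta_pos":[0.1,0,-0.7],"rotation":[0,0,0.0]},{"grip":0,"delta_pos":[0.5,-0.2,-0.7],"rotation":[0,0,0]},{"grip":0,"delta_pos":[0.8,-0.4,-0.7],"rotation":[0,0,0]}]'
python3 -m creep '[{"grip":0,"delta_pos":[0.3,-0.1,0],"rotation":[0,0,0.09]},{"grip":0,"delta_pos":[0.5,-0.2,0],"rotation":[0,0,0.18]},{"grip":0,"delta_pos":[0.5,-0.2,0],"rotation":[0,0,0.27]},{"grip":0,"delta_pos":[0.5,-0.2,0],"rotation":[0,0,0.36]},{"grip":0,"delta_pos":[0.5,-0.2,0],"rotation":[0,0,0.45]}]'
python3 -c "
from h import *
snap('top','t2');snap('wrist','w2');snap('side','s2')
crop('t2',290,140,490,290,4,'t2c')"
```

```text
clock: 6.65
tool_pos: [0.3855, -0.3092, 0.1791]
orientation: [-179.9, 0.2, -0.0]
force: [0.4, -2.0, 0.7]
opening: 0.0645
gripper_force: 0.0
clock: 7.15
tool_pos: [0.4675, -0.2692, 0.2491]
orientation: [-180.0, 0.0, -0.1]
force: [-0.3, -0.3, -0.7]
opening: 0.0873
gripper_force: 0.0
clock: 7.65
tool_pos: [0.5164, -0.2491, 0.248]
orientation: [179.9, 0.1, -40.8]
force: [-0.6, -0.4, -0.4]
opening: 0.0874
gripper_force: 0.0
```

View pics/t2c.png

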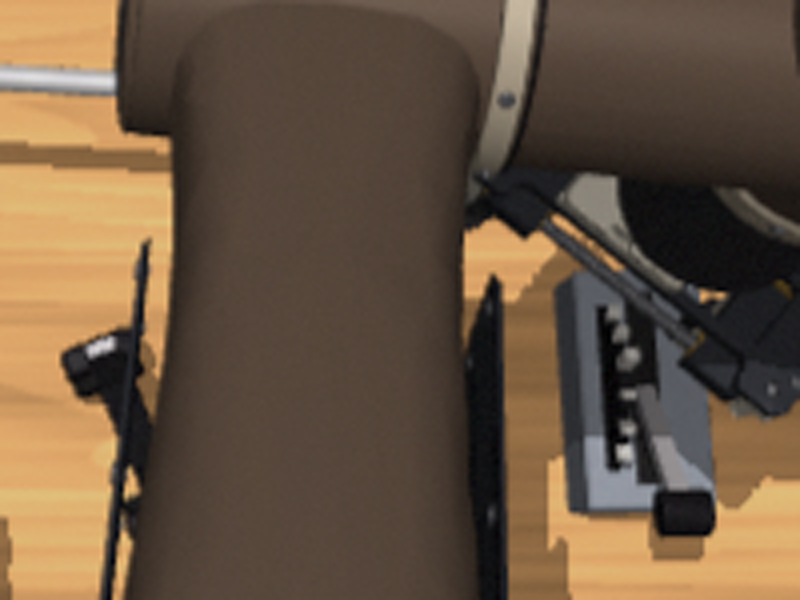

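View pics/w2.png

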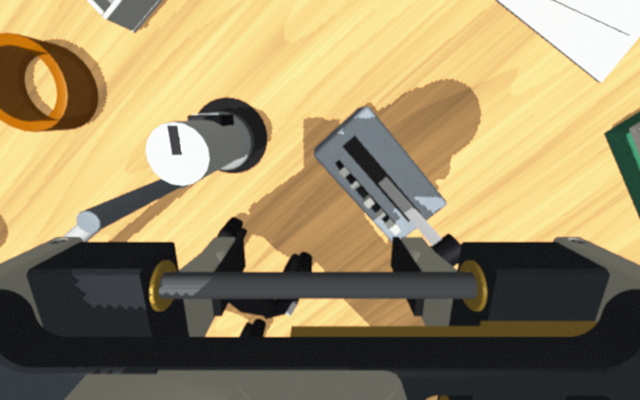

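Top view: the lever now leans fully back (handle at crop (685,512)). Wrist view: lamp top centre at (178,153), stripe end at (173,126).

Run:
```python
from h import *
a,b=ray('w2',(178,153),.14),ray('w2',(173,126),.14);print(a,b,np.degrees(np.arctan2(*(b-a)[1::-1])))
p=ray('w2',(88,222),.166);print('post',p)
T=lambda u,v:(290+u/4,140+v/4)
print('tip',ray('t2',T(685,512),.1225))
```

```text
[ 0.62810416 -0.19122543  0.14      ] [ 0.64512907 -0.20483475  0.14      ] -38.63803993291683
post [ 0.63376891 -0.10684021  0.166     ]
tip [ 0.39171192 -0.31139241  0.1225    ]
```

```bash
cat >> h.py <<'E'
def go(X,yaw=None):
    o=ctrl.get_obs(); R=Ro.from_euler('xyz',o['orientation'],degrees=True)
    d=R.inv().apply(np.array(X)-o['tool_pos'])*10
    print('shift',d.round(3), 'turn',None if yaw is None else (-((yaw-o['orientation'][2]+180)%360-180)/90).round(3),'yaw',o['orientation'][2].round(2))
E
python3 -m creep '[{"grip":0,"delta_pos":[0,0,0],"rotation":[0,0,0.09]},{"grip":0,"delta_pos":[0,0,0],"rotation":[0,0,0.18]},{"grip":0,"delta_pos":[0,0,0],"rotation":[0,0,0.27]},{"grip":0,"delta_pos":[0,0,0],"rotation":[0,0,0.36]},{"grip":0,"delta_pos":[0,0,0],"rotation":[0,0,0.45]}]'>/dev/null
python3 -m creep '[{"grip":0,"delta_pos":[0,0,0],"rotation":[0,0,0.09]},{"grip":0,"delta_pos":[0,0,0],"rotation":[0,0,0.18]},{"grip":0,"delta_pos":[0,0,0],"rotation":[0,0,0.21]},{"grip":0,"delta_pos":[0,0,0],"rotation":[0,0,0.21]}]'
python3 -c "
from h import *
go([.628,-.192,.248],-100)"
```

```text
clock: 8.7
tool_pos: [0.5163, -0.2494, 0.2491]
orientation: [180.0, 0.0, -99.7]
force: [-0.6, -0.5, -0.9]
opening: 0.0874
gripper_force: 0.0
shift [-0.754 -1.004  0.01 ] turn 0.003 yaw -99.72
```

```bash
python3 -m creep '[{"grip":0,"delta_pos":[-0.3,-0.4,0],"rotation":[0,0,0]},{"grip":0,"delta_pos":[-0.6,-0.8,0],"rotation":[0,0,0]},{"grip":0,"delta_pos":[-0.755,-1,0],"rotation":[0,0,0]},{"grip":0,"delta_pos":[-0.755,-1,0],"rotation":[0,0,0]},{"grip":0,"delta_pos":[-0.755,-1,0.2],"rotation":[0,0,0]}]'
python3 -m creep '[{"grip":0,"delta_pos":[0,0,0.3],"rotation":[0,0,0]},{"grip":0,"delta_pos":[0,0,0.6],"rotation":[0,0,0]},{"grip":0,"delta_pos":[0,0,0.9],"rotation":[0,0,0]},{"grip":0,"delta_pos":[0,0,0.99],"rotation":[0,0,0]},{"grip":0,"delta_pos":[0,0,0.99],"rotation":[0,0,0]}]'
python3 -m creep '[{"grip":1,"delta_pos":[0,0,0],"rotation":[0,0,0]},{"grip":1,"delta_pos":[0,0,0],"rotation":[0,0,0]},{"grip":1,"delta_pos":[0,0,0],"rotation":[0,0,0]},{"grip":1,"delta_pos":[0,0,0],"rotation":[0,0,0]},{"grip":1,"delta_pos":[0,0,0],"rotation":[0,0,0]}]'
python3 -m creep '[{"grip":1,"delta_pos":[0,0,0],"rotation":[0,0,0]},{"grip":1,"delta_pos":[0,0,0],"rotation":[0,0,0]}]'
```

```text
clock: 9.2
tool_pos: [0.6298, -0.192, 0.2311]
orientation: [-179.8, -0.0, -99.6]
force: [1.1, -0.6, -0.7]
opening: 0.0875
gripper_force: 0.0
clock: 9.7
tool_pos: [0.6269, -0.1924, 0.1293]
orientation: [179.8, -0.0, -99.8]
force: [-0.5, 0.4, 0.5]
opening: 0.0876
gripper_force: 0.0
clock: 10.2
tool_pos: [0.6282, -0.1922, 0.1312]
orientation: [-179.9, 0.0, -99.9]
force: [0.2, -0.1, 1.8]
opening: 0.0534
gripper_force: 30.2
clock: 10.4
tool_pos: [0.6283, -0.1922, 0.1311]
orientation: [-180.0, -0.0, -99.9]
force: [-0.4, 0.2, 3.7]
opening: 0.0534
gripper_force: 30.0
```

```bash
python3 -m creep '[{"grip":1,"delta_pos":[0,0,-0.05],"rotation":[0,0,0]},{"grip":1,"delta_pos":[0,0,-0.1],"rotation":[0,0,0]},{"grip":1,"delta_pos":[0,0,-0.1],"rotation":[0,0,-0.04]},{"grip":1,"delta_pos":[0,0,-0.1],"rotation":[0,0,-0.1]},{"grip":1,"delta_pos":[0,0,-0.1],"rotation":[0,0,-0.16]}]'
python3 -m creep '[{"grip":1,"delta_pos":[0,0,0],"rotation":[0,0,-0.08]},{"grip":1,"delta_pos":[0,0,0],"rotation":[0,0,-0.16]},{"grip":1,"delta_pos":[0,0,0],"rotation":[0,0,-0.24]},{"grip":1,"delta_pos":[0,0,0],"rotation":[0,0,-0.32]},{"grip":1,"delta_pos":[0,0,0],"rotation":[0,0,-0.4]}]'
python3 -m creep '[{"grip":1,"delta_pos":[0,0,0],"rotation":[0,0,-0.08]},{"grip":1,"delta_pos":[0,0,0],"rotation":[0,0,-0.16]},{"grip":1,"delta_pos":[0,0,0],"rotation":[0,0,-0.24]},{"grip":1,"delta_pos":[0,0,0],"rotation":[0,0,-0.32]},{"grip":1,"delta_pos":[0,0,0],"rotation":[0,0,-0.4]}]'
python3 -m creep '[{"grip":1,"delta_pos":[0,0,0],"rotation":[0,0,-0.08]},{"grip":1,"delta_pos":[0,0,0],"rotation":[0,0,-0.16]},{"grip":1,"delta_pos":[0,0,0],"rotation":[0,0,-0.24]},{"grip":1,"delta_pos":[0,0,0],"rotation":[0,0,-0.32]},{"grip":1,"delta_pos":[0,0,0],"rotation":[0,0,-0.4]}]'
python3 -m creep '[{"grip":1,"delta_pos":[0,0,0],"rotation":[0,0,-0.036]},{"grip":1,"delta_pos":[0,0,0],"rotation":[0,0,-0.036]},{"grip":1,"delta_pos":[0,0,0],"rotation":[0,0,-0.036]}]'
python3 -c "
from h import *
go([.6288,-.198,.131],25.7)"
```

```text
clock: 10.9
tool_pos: [0.6276, -0.1921, 0.1404]
orientation: [180.0, 0.0, -85.3]
force: [-0.1, 0.2, -3.4]
opening: 0.0538
gripper_force: 30.0
clock: 11.4
tool_pos: [0.6276, -0.1921, 0.1403]
orientation: [180.0, 0.0, -49.2]
force: [0.9, -0.6, -3.4]
opening: 0.0534
gripper_force: 30.0
clock: 11.9
tool_pos: [0.6276, -0.1921, 0.1403]
orientation: [180.0, 0.1, -13.2]
force: [-0.0, -1.1, -3.2]
opening: 0.0534
gripper_force: 30.0
clock: 12.4
tool_pos: [0.6276, -0.1921, 0.1403]
orientation: [-180.0, 0.0, 22.8]
force: [0.5, 0.4, -2.7]
opening: 0.0537
gripper_force: 30.0
clock: 12.7
tool_pos: [0.6278, -0.1921, 0.1404]
orientation: [-180.0, 0.0, 25.6]
force: [-0.2, 0.2, -2.7]
opening: 0.0535
gripper_force: 30.0
shift [-0.016  0.057  0.094] turn -0.001 yaw 25.63
```

```bash
python3 -m creep '[{"grip":1,"delta_pos":[-0.015,0.055,0],"rotation":[0,0,0]},{"grip":1,"delta_pos":[-0.015,0.055,0.03],"rotation":[0,0,0]},{"grip":1,"delta_pos":[-0.015,0.055,0.06],"rotation":[0,0,0]},{"grip":1,"delta_pos":[-0.015,0.055,0.09],"rotation":[0,0,0]},{"grip":1,"delta_pos":[-0.015,0.055,0.09],"rotation":[0,0,0]}]'
python3 -m creep '[{"grip":0,"delta_pos":[0,0,0],"rotation":[0,0,0]},{"grip":0,"delta_pos":[0,0,0],"rotation":[0,0,0]},{"grip":0,"delta_pos":[0,0,0],"rotation":[0,0,0]},{"grip":0,"delta_pos":[0,0,0],"rotation":[0,0,0]},{"grip":0,"delta_pos":[0,0,-0.2],"rotation":[0,0,0]}]'
python3 -m creep '[{"grip":0,"delta_pos":[0,0,-0.3],"rotation":[0,0,0]},{"grip":0,"delta_pos":[0,0,-0.6],"rotation":[0,0,0]},{"grip":0,"delta_pos":[0,0,-1],"rotation":[0,0,0]},{"grip":0,"delta_pos":[-0.3,0,-1],"rotation":[0,0,0]},{"grip":0,"delta_pos":[-0.6,0,-1],"rotation":[0,0,0]}]'
python3 -m creep '[{"grip":0,"delta_pos":[-0.4,0,0],"rotation":[0,0,0]},{"grip":0,"delta_pos":[-0.8,0,0],"rotation":[0,0,0]},{"grip":0,"delta_pos":[-1,0,0],"rotation":[0,0,0]},{"grip":0,"delta_pos":[-1,0,0],"rotation":[0,0,0]}]'
python3 -c "
from h import *
snap('wrist','w3')"
```

```text
clock: 13.2
tool_pos: [0.629, -0.1977, 0.1313]
orientation: [-180.0, 0.0, 25.7]
force: [-0.6, 0.6, -2.4]
opening: 0.0531
gripper_force: 30.0
clock: 13.7
tool_pos: [0.6274, -0.1974, 0.1491]
orientation: [-179.8, 0.2, 25.7]
force: [0.6, 0.1, -0.5]
opening: 0.0853
gripper_force: 0.0
clock: 14.2
tool_pos: [0.5753, -0.2238, 0.2529]
orientation: [179.9, -0.1, 25.8]
force: [-0.8, -0.1, -0.9]
opening: 0.0875
gripper_force: 0.0
clock: 14.6
tool_pos: [0.483, -0.2682, 0.2524]
orientation: [180.0, -0.1, 25.6]
force: [1.4, 0.5, 0.2]
opening: 0.0878
gripper_force: 0.0
```

View pics/w3.png

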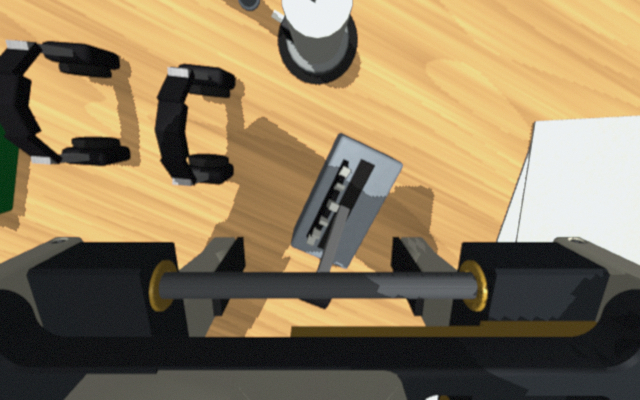

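The lamp stands on the pad with the dash at (278,17). Right headset: end tags at (180,72) and (182,182). Left headset: tags at (20,45) and (45,160).

Run:
```python
from h import *
for a,b in(((180,72),(182,182)),((20,45),(45,160))):
    A,B=ray('w3',a,.1),ray('w3',b,.1); print(A,B,(A+B)/2,np.degrees(np.arctan2(*(A-B)[1::-1])),np.linalg.norm(A-B))
go([.484,-.124,.25],20)
```

```text
[ 0.53231311 -0.1032389   0.1       ] [ 0.43467591 -0.13692382  0.1       ] [ 0.48349451 -0.12008136  0.1       ] 19.034477394427437 0.1032845455772629
[0.49192039 0.03195673 0.1       ] [ 0.39733063 -0.00760723  0.1       ] [0.44462551 0.01217475 0.1       ] 22.69804601790565 0.10253063172596483
shift [ 0.62  -1.298  0.023] turn 0.063 yaw 25.67
```

```bash
python3 -m creep '[{"grip":0,"delta_pos":[0.2,-0.4,0],"rotation":[0,0,0.07]},{"grip":0,"delta_pos":[0.4,-0.7,0],"rotation":[0,0,0.07]},{"grip":0,"delta_pos":[0.6,-1,0],"rotation":[0,0,0.07]},{"grip":0,"delta_pos":[0.6,-1,0],"rotation":[0,0,0.07]},{"grip":0,"delta_pos":[0.6,-1,0],"rotation":[0,0,0.07]}]'
python3 -c "
from h import *
go([.484,-.122,.25],19.2)"
```

```text
clock: 15.15
tool_pos: [0.4966, -0.1499, 0.2516]
orientation: [180.0, -0.0, 19.6]
force: [-0.1, 0.0, -0.8]
opening: 0.0874
gripper_force: 0.0
shift [-0.025 -0.305  0.016] turn 0.004 yaw 19.6
```

```bash
python3 -m creep '[{"grip":0,"delta_pos":[-0.025,-0.3,0],"rotation":[0,0,0.004]},{"grip":0,"delta_pos":[-0.025,-0.3,0.3],"rotation":[0,0,0.004]},{"grip":0,"delta_pos":[-0.025,-0.3,0.6],"rotation":[0,0,0.004]},{"grip":0,"delta_pos":[-0.025,-0.3,0.6],"rotation":[0,0,0.004]},{"grip":0,"delta_pos":[-0.025,-0.3,0.6],"rotation":[0,0,0.004]}]'
python3 -c "
from h import *
snap('wrist','w4'); go([.484,-.122,.141],19.2)"
```

```text
clock: 15.65
tool_pos: [0.4835, -0.1243, 0.1919]
orientation: [180.0, 0.1, 19.1]
force: [1.0, 0.7, 1.5]
opening: 0.0877
gripper_force: 0.0
shift [ 0.006 -0.022  0.517] turn -0.001 yaw 19.07
```

View pics/w4.png

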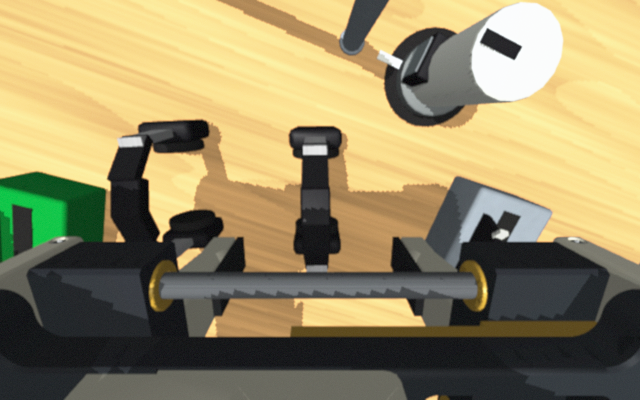

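The headset is centred between the jaws (x≈316) and aligned. The lamp window faces the dash. I'll descend and grip.

```bash
python3 -m creep '[{"grip":0,"delta_pos":[0,-0.01,0.2],"rotation":[0,0,0]},{"grip":0,"delta_pos":[0,-0.01,0.4],"rotation":[0,0,0]},{"grip":0,"delta_pos":[0,-0.01,0.51],"rotation":[0,0,0]},{"grip":0,"delta_pos":[0,-0.01,0.51],"rotation":[0,0,0]},{"grip":0,"delta_pos":[0,-0.01,0.51],"rotation":[0,0,0]}]'
python3 -m creep '[{"grip":1,"delta_pos":[0,0,0],"rotation":[0,0,0]},{"grip":1,"delta_pos":[0,0,0],"rotation":[0,0,0]},{"grip":1,"delta_pos":[0,0,0],"rotation":[0,0,0]},{"grip":1,"delta_pos":[0,0,0],"rotation":[0,0,0]},{"grip":1,"delta_pos":[0,0,0],"rotation":[0,0,0]}]'>/dev/null
python3 -m creep '[{"grip":1,"delta_pos":[0,0,0],"rotation":[0,0,0]},{"grip":1,"delta_pos":[0,0,0],"rotation":[0,0,0]},{"grip":1,"delta_pos":[0,0,0],"rotation":[0,0,0]},{"grip":1,"delta_pos":[0,0,0],"rotation":[0,0,0]},{"grip":1,"delta_pos":[0,0,0],"rotation":[0,0,0]}]'
python3 -m creep '[{"grip":1,"delta_pos":[0,0,0],"rotation":[0,0,0]},{"grip":1,"delta_pos":[0,0,0],"rotation":[0,0,0]}]'
```

```text
clock: 16.2
tool_pos: [0.4836, -0.1229, 0.1416]
orientation: [180.0, -0.1, 19.1]
force: [-0.1, -0.2, 1.2]
opening: 0.0878
gripper_force: 0.0
clock: 17.2
tool_pos: [0.4828, -0.1227, 0.1405]
orientation: [-180.0, 0.0, 19.1]
force: [0.3, -0.3, -0.7]
opening: 0.0218
gripper_force: 30.0
clock: 17.4
tool_pos: [0.4828, -0.1227, 0.1405]
orientation: [180.0, 0.0, 19.1]
force: [0.3, -0.4, 0.1]
opening: 0.0214
gripper_force: 30.0
```

```bash
python3 -m creep '[{"grip":1,"delta_pos":[0,0,-0.1],"rotation":[0,0,0]},{"grip":1,"delta_pos":[0,0,-0.3],"rotation":[0,0,0]},{"grip":1,"delta_pos":[0,0,-0.5],"rotation":[0,0,0]},{"grip":1,"delta_pos":[0,0,-0.7],"rotation":[0,0,0]},{"grip":1,"delta_pos":[0,0,-0.9],"rotation":[0,0,0]}]'
python3 -m creep '[{"grip":1,"delta_pos":[0,0,-0.2],"rotation":[0,0,0]},{"grip":1,"delta_pos":[0,0,-0.4],"rotation":[0,0,0]},{"grip":1,"delta_pos":[0,0,-0.6],"rotation":[0,0,0]},{"grip":1,"delta_pos":[0,0,-0.8],"rotation":[0,0,0]},{"grip":1,"delta_pos":[0,0,-0.95],"rotation":[0,0,0]}]'
python3 -m creep '[{"grip":1,"delta_pos":[0,0,0],"rotation":[0,0,0.06]},{"grip":1,"delta_pos":[0,0,0],"rotation":[0,0,0.12]},{"grip":1,"delta_pos":[0,0,0],"rotation":[0,0,0.18]},{"grip":1,"delta_pos":[0,0,0],"rotation":[0,0,0.245]},{"grip":1,"delta_pos":[0,0,0],"rotation":[0,0,0.245]}]'
python3 -c "
from h import *
go([.639,-.0085,.325],-3)"
```

```text
clock: 17.9
tool_pos: [0.4826, -0.1228, 0.232]
orientation: [180.0, -0.0, 19.1]
force: [1.3, -0.1, -1.4]
opening: 0.0216
gripper_force: 30.0
clock: 18.4
tool_pos: [0.4828, -0.1228, 0.3276]
orientation: [180.0, -0.1, 19.1]
force: [-0.0, -0.1, -0.9]
opening: 0.0215
gripper_force: 30.0
clock: 18.9
tool_pos: [0.4825, -0.1227, 0.3261]
orientation: [-180.0, -0.0, -3.0]
force: [-0.2, 0.0, -1.1]
opening: 0.0217
gripper_force: 30.0
shift [ 1.502 -1.224  0.012] turn -0.001 yaw -3.05
```

```bash
python3 -m creep '[{"grip":1,"delta_pos":[0.1,-0.1,0],"rotation":[0,0,0]},{"grip":1,"delta_pos":[0.25,-0.2,0],"rotation":[0,0,0]},{"grip":1,"delta_pos":[0.45,-0.36,0],"rotation":[0,0,0]},{"grip":1,"delta_pos":[0.65,-0.52,0],"rotation":[0,0,0]},{"grip":1,"delta_pos":[0.8,-0.64,0],"rotation":[0,0,0]}]' >/dev/null
python3 -m creep '[{"grip":1,"delta_pos":[0.2,-0.16,0],"rotation":[0,0,0]},{"grip":1,"delta_pos":[0.4,-0.32,0],"rotation":[0,0,0]},{"grip":1,"delta_pos":[0.6,-0.5,0],"rotation":[0,0,0]},{"grip":1,"delta_pos":[0.7,-0.58,0],"rotation":[0,0,0]},{"grip":1,"delta_pos":[0.7,-0.58,0],"rotation":[0,0,0]}]'
python3 -c "
from h import *
snap('side','s5'); go([.639,-.0085,.183],-3); crop('s5',200,40,480,280,2.5,'s5c')"
```

```text
clock: 19.9
tool_pos: [0.6403, -0.0072, 0.3241]
orientation: [180.0, 0.1, -2.9]
force: [0.4, 0.1, -1.6]
opening: 0.0217
gripper_force: 30.0
shift [-1.000e-03  5.000e-03  1.416e+00] turn 0.001 yaw -2.88
```

View pics/s5c.png

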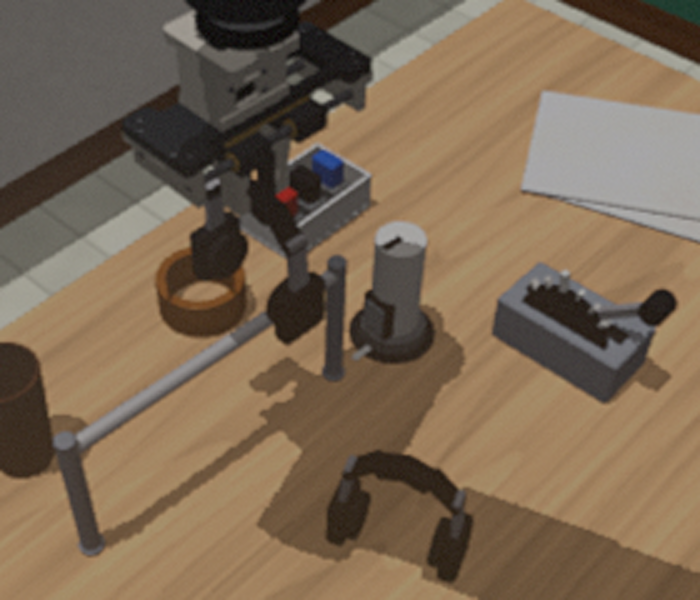

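The headset straddles the rail and the lamp and lever look right. Lowering.

```bash
python3 -m creep '[{"grip":1,"delta_pos":[0,0,0.2],"rotation":[0,0,0]},{"grip":1,"delta_pos":[0,0,0.4],"rotation":[0,0,0]},{"grip":1,"delta_pos":[0,0,0.6],"rotation":[0,0,0]},{"grip":1,"delta_pos":[0,0,0.8],"rotation":[0,0,0]},{"grip":1,"delta_pos":[0,0,1],"rotation":[0,0,0]}]' 
python3 -m creep '[{"grip":1,"delta_pos":[0,0,0.15],"rotation":[0,0,0]},{"grip":1,"delta_pos":[0,0,0.25],"rotation":[0,0,0]},{"grip":1,"delta_pos":[0,0,0.34],"rotation":[0,0,0]},{"grip":1,"delta_pos":[0,0,0.38],"rotation":[0,0,0]},{"grip":1,"delta_pos":[0,0,0.38],"rotation":[0,0,0]}]'
python3 -m creep '[{"grip":1,"delta_pos":[0,0,0.01],"rotation":[0,0,0]},{"grip":1,"delta_pos":[0,0,0.02],"rotation":[0,0,0]},{"grip":1,"delta_pos":[0,0,0.03],"rotation":[0,0,0]},{"grip":1,"delta_pos":[0,0,0.03],"rotation":[0,0,0]}]'
```

```text
clock: 20.45
tool_pos: [0.6384, -0.0092, 0.2253]
orientation: [-180.0, -0.0, -3.0]
force: [-0.5, -0.3, -1.6]
opening: 0.0217
gripper_force: 30.0
clock: 20.95
tool_pos: [0.6388, -0.0088, 0.1874]
orientation: [180.0, 0.0, -3.0]
force: [0.2, 0.3, -1.7]
opening: 0.0218
gripper_force: 30.0
clock: 21.35
tool_pos: [0.639, -0.0086, 0.1847]
orientation: [-180.0, -0.0, -3.0]
force: [0.1, -0.0, -1.3]
opening: 0.0216
gripper_force: 30.0
```

```bash
python3 -m creep '[{"grip":1,"delta_pos":[0,0,0.01],"rotation":[0,0,0]},{"grip":1,"delta_pos":[0,0,0.02],"rotation":[0,0,0]},{"grip":1,"delta_pos":[0,0,0.02],"rotation":[0,0,0]},{"grip":1,"delta_pos":[0,0,0.02],"rotation":[0,0,0]}]'
python3 -m creep '[{"grip":1,"delta_pos":[0,0,0.01],"rotation":[0,0,0]},{"grip":1,"delta_pos":[0,0,0.01],"rotation":[0,0,0]},{"grip":1,"delta_pos":[0,0,0.01],"rotation":[0,0,0]}]'
```

```text
clock: 21.75
tool_pos: [0.6393, -0.0086, 0.1831]
orientation: [-180.0, -0.1, -3.0]
force: [-0.1, -0.2, 3.2]
opening: 0.0215
gripper_force: 30.0
clock: 22.05
tool_pos: [0.6393, -0.0087, 0.183]
orientation: [180.0, -0.1, -2.9]
force: [-3.7, 0.2, 8.2]
opening: 0.022
gripper_force: 30.0
```

```bash
python3 -m creep '[{"grip":0.4,"delta_pos":[0,0,0],"rotation":[0,0,0]},{"grip":0.4,"delta_pos":[0,0,0],"rotation":[0,0,0]},{"grip":0.4,"delta_pos":[0,0,0],"rotation":[0,0,0]},{"grip":0.4,"delta_pos":[0,0,0],"rotation":[0,0,0]},{"grip":0.4,"delta_pos":[0,0,0],"rotation":[0,0,0]}]'
python3 -m creep '[{"grip":0.4,"delta_pos":[0,0,-0.2],"rotation":[0,0,0]},{"grip":0.4,"delta_pos":[0,0,-0.5],"rotation":[0,0,0]},{"grip":0.4,"delta_pos":[0,0,-0.8],"rotation":[0,0,0]},{"grip":0,"delta_pos":[-0.3,0,-0.8],"rotation":[0,0,0]},{"grip":0,"delta_pos":[-0.7,0,-0.8],"rotation":[0,0,0]}]'
python3 -m creep '[{"grip":0,"delta_pos":[-0.4,-0.1,0],"rotation":[0,0,-0.08]},{"grip":0,"delta_pos":[-0.8,-0.1,0],"rotation":[0,0,-0.16]},{"grip":0,"delta_pos":[-0.9,-0.1,0],"rotation":[0,0,-0.24]},{"grip":0,"delta_pos":[-0.9,-0.1,0],"rotation":[0,0,-0.28]},{"grip":0,"delta_pos":[-0.9,-0.1,0],"rotation":[0,0,-0.28]}]'
python3 -c "
from h import *
snap('side','s6'); snap('wrist','w6'); go([.4448,.0105,.19],22.3)
a=cv2.imread('pics/s6.png')[100:300,180:480];b=cv2.imread('pics/w6.png')
cv2.imwrite('pics/c6.png',np.vstack([cv2.resize(a,(450,300)),cv2.resize(b,(450,281))]))"
```

```text
clock: 22.55
tool_pos: [0.6388, -0.0086, 0.1813]
orientation: [180.0, 0.0, -3.0]
force: [-0.6, 0.3, -0.5]
opening: 0.0514
gripper_force: 0.0
clock: 23.05
tool_pos: [0.5695, -0.0049, 0.2616]
orientation: [-180.0, -0.1, -3.0]
force: [-0.5, 0.6, -0.6]
opening: 0.0634
gripper_force: 0.0
clock: 23.55
tool_pos: [0.4794, 0.0097, 0.2621]
orientation: [-180.0, -0.1, 22.3]
force: [0.3, 0.8, 1.0]
opening: 0.0873
gripper_force: 0.0
shift [-0.321 -0.139  0.716] turn -0.002 yaw 22.12
```

View pics/c6.png

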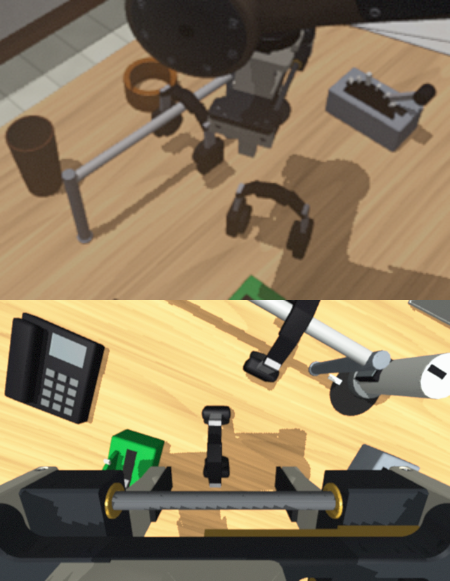

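The first headset hangs on the rail. The second sits ahead of the jaws, with its far tag at w6 full-frame pixel (307,172). I'll check whether it moved.

Run:
```python
from h import *
print(ray('w6',(307,172),.1), proj('w6',[.492,.030,.1]), proj('w6',[.4448,.0105,.13]))
print(proj('s6',[.4919,.0278,.098]),proj('s6',[.3977,-.0104,.0996]))
crop('s6',310,180,410,280,5,'s6c')
```

```text
[0.49477082 0.02984583 0.1       ] [305.88139289 174.38474179] [305.55237726 231.12790432]
[339.95690703 226.23321516] [383.58081398 239.47557322]
```

View pics/s6c.png

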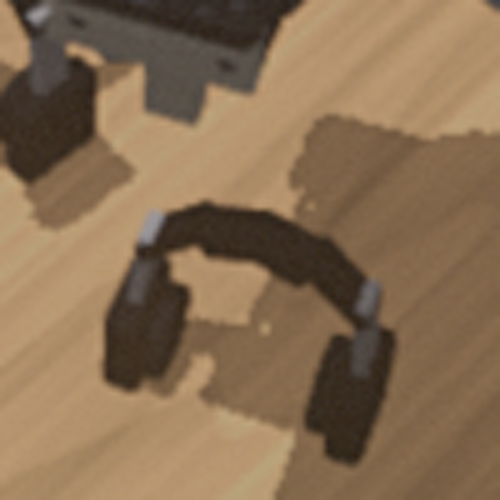

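Not moved. Grasping the second one.

```bash
python3 -m creep '[{"grip":0,"delta_pos":[-0.32,-0.14,0.1],"rotation":[0,0,0]},{"grip":0,"delta_pos":[-0.32,-0.14,0.4],"rotation":[0,0,0]},{"grip":0,"delta_pos":[-0.32,-0.14,0.72],"rotation":[0,0,0]},{"grip":0,"delta_pos":[-0.32,-0.14,0.72],"rotation":[0,0,0]},{"grip":0,"delta_pos":[-0.32,-0.14,0.72],"rotation":[0,0,0]}]'
python3 -m creep '[{"grip":0,"delta_pos":[0,0,0.2],"rotation":[0,0,0]},{"grip":0,"delta_pos":[0,0,0.4],"rotation":[0,0,0]},{"grip":0,"delta_pos":[0,0,0.49],"rotation":[0,0,0]},{"grip":0,"delta_pos":[0,0,0.49],"rotation":[0,0,0]},{"grip":0,"delta_pos":[0,0,0.49],"rotation":[0,0,0]}]'
python3 -m creep '[{"grip":1,"delta_pos":[0,0,0],"rotation":[0,0,0]},{"grip":1,"delta_pos":[0,0,0],"rotation":[0,0,0]},{"grip":1,"delta_pos":[0,0,0],"rotation":[0,0,0]},{"grip":1,"delta_pos":[0,0,0],"rotation":[0,0,0]},{"grip":1,"delta_pos":[0,0,0],"rotation":[0,0,0]}]' >/dev/null
python3 -m creep '[{"grip":1,"delta_pos":[0,0,0],"rotation":[0,0,0]},{"grip":1,"delta_pos":[0,0,0],"rotation":[0,0,0]},{"grip":1,"delta_pos":[0,0,0],"rotation":[0,0,0]},{"grip":1,"delta_pos":[0,0,0],"rotation":[0,0,0]},{"grip":1,"delta_pos":[0,0,0],"rotation":[0,0,0]}]'>/dev/null
python3 -m creep '[{"grip":1,"delta_pos":[0,0,0],"rotation":[0,0,0]},{"grip":1,"delta_pos":[0,0,0],"rotation":[0,0,0]}]'
```

```text
clock: 24.15
tool_pos: [0.4452, 0.0103, 0.1899]
orientation: [180.0, 0.1, 22.2]
force: [0.4, 0.2, 0.0]
opening: 0.0876
gripper_force: 0.0
clock: 24.65
tool_pos: [0.4456, 0.0107, 0.1417]
orientation: [180.0, -0.1, 22.2]
force: [0.5, -0.4, -0.8]
opening: 0.0873
gripper_force: 0.0
clock: 25.85
tool_pos: [0.4447, 0.0105, 0.1405]
orientation: [180.0, 0.0, 22.2]
force: [0.3, -0.8, -0.7]
opening: 0.0216
gripper_force: 30.0
```

```bash
python3 -m creep '[{"grip":1,"delta_pos":[0,0,-0.1],"rotation":[0,0,0]},{"grip":1,"delta_pos":[0,0,-0.3],"rotation":[0,0,0]},{"grip":1,"delta_pos":[0,0,-0.5],"rotation":[0,0,0]},{"grip":1,"delta_pos":[0,0,-0.7],"rotation":[0,0,0]},{"grip":1,"delta_pos":[0,0,-0.9],"rotation":[0,0,0]}]'
python3 -m creep '[{"grip":1,"delta_pos":[0,0,-0.2],"rotation":[0,0,0]},{"grip":1,"delta_pos":[0,0,-0.4],"rotation":[0,0,0]},{"grip":1,"delta_pos":[0,0,-0.6],"rotation":[0,0,0]},{"grip":1,"delta_pos":[0,0,-0.8],"rotation":[0,0,0]},{"grip":1,"delta_pos":[0,0,-0.97],"rotation":[0,0,0]}]'
python3 -m creep '[{"grip":1,"delta_pos":[0,0,0],"rotation":[0,0,0.07]},{"grip":1,"delta_pos":[0,0,0],"rotation":[0,0,0.14]},{"grip":1,"delta_pos":[0,0,0],"rotation":[0,0,0.21]},{"grip":1,"delta_pos":[0,0,0],"rotation":[0,0,0.28]},{"grip":1,"delta_pos":[0,0,0],"rotation":[0,0,0.28]}]'
python3 -c "
from h import *
go([.645,.1115,.327],-3)"
```

```text
clock: 26.35
tool_pos: [0.4445, 0.0104, 0.232]
orientation: [-180.0, -0.0, 22.2]
force: [-0.3, 0.1, -2.2]
opening: 0.0218
gripper_force: 30.0
clock: 26.85
tool_pos: [0.4445, 0.0104, 0.3293]
orientation: [-180.0, -0.0, 22.2]
force: [0.5, 0.1, -2.0]
opening: 0.0213
gripper_force: 30.0
clock: 27.35
tool_pos: [0.4444, 0.0103, 0.3281]
orientation: [-180.0, -0.0, -3.1]
force: [0.2, 0.0, -1.7]
opening: 0.0215
gripper_force: 30.0
shift [ 1.949 -1.117  0.011] turn -0.001 yaw -3.06
```

```bash
python3 -m creep '[{"grip":1,"delta_pos":[0.1,-0.1,0],"rotation":[0,0,0]},{"grip":1,"delta_pos":[0.3,-0.25,0],"rotation":[0,0,0]},{"grip":1,"delta_pos":[0.55,-0.45,0],"rotation":[0,0,0]},{"grip":1,"delta_pos":[0.8,-0.65,0],"rotation":[0,0,0]},{"grip":1,"delta_pos":[1,-0.8,0],"rotation":[0,0,0]}]' >/dev/null
python3 -m creep '[{"grip":1,"delta_pos":[0.25,-0.1,0],"rotation":[0,0,0]},{"grip":1,"delta_pos":[0.5,-0.2,0],"rotation":[0,0,0]},{"grip":1,"delta_pos":[0.75,-0.3,0],"rotation":[0,0,0]},{"grip":1,"delta_pos":[0.95,-0.32,0],"rotation":[0,0,0]},{"grip":1,"delta_pos":[0.95,-0.32,0],"rotation":[0,0,0]}]'
python3 -m creep '[{"grip":1,"delta_pos":[0,0,0],"rotation":[0,0,0]},{"grip":1,"delta_pos":[0,0,0],"rotation":[0,0,0]},{"grip":1,"delta_pos":[0,0,0.2],"rotation":[0,0,0]},{"grip":1,"delta_pos":[0,0,0.4],"rotation":[0,0,0]},{"grip":1,"delta_pos":[0,0,0.6],"rotation":[0,0,0]}]'
python3 -m creep '[{"grip":1,"delta_pos":[0,0,0.2],"rotation":[0,0,0]},{"grip":1,"delta_pos":[0,0,0.4],"rotation":[0,0,0]},{"grip":1,"delta_pos":[0,0,0.6],"rotation":[0,0,0]},{"grip":1,"delta_pos":[0,0,0.7],"rotation":[0,0,0]},{"grip":1,"delta_pos":[0,0,0.7],"rotation":[0,0,0]}]'
python3 -c "
from h import *
go([.645,.1115,.183],-3)"
```

```text
clock: 28.35
tool_pos: [0.6474, 0.113, 0.3256]
orientation: [179.9, 0.1, -2.8]
force: [0.3, -0.7, -2.9]
opening: 0.0215
gripper_force: 30.0
clock: 28.85
tool_pos: [0.6447, 0.1123, 0.2679]
orientation: [-180.0, -0.1, -2.9]
force: [0.8, 0.5, -2.0]
opening: 0.0215
gripper_force: 30.0
clock: 29.35
tool_pos: [0.6443, 0.112, 0.1967]
orientation: [180.0, 0.1, -2.9]
force: [-0.7, -0.7, -1.5]
opening: 0.0217
gripper_force: 30.0
shift [0.008 0.005 0.137] turn 0.001 yaw -2.94
```

```bash
python3 -m creep '[{"grip":1,"delta_pos":[0,0,0.05],"rotation":[0,0,0]},{"grip":1,"delta_pos":[0,0,0.09],"rotation":[0,0,0]},{"grip":1,"delta_pos":[0,0,0.12],"rotation":[0,0,0]},{"grip":1,"delta_pos":[0,0,0.14],"rotation":[0,0,0]},{"grip":1,"delta_pos":[0,0,0.14],"rotation":[0,0,0]}]'
python3 -m creep '[{"grip":1,"delta_pos":[0,0,0.01],"rotation":[0,0,0]},{"grip":1,"delta_pos":[0,0,0.01],"rotation":[0,0,0]},{"grip":1,"delta_pos":[0,0,0.01],"rotation":[0,0,0]}]'
```

```text
clock: 29.85
tool_pos: [0.6456, 0.1123, 0.184]
orientation: [-180.0, -0.1, -3.0]
force: [1.0, -0.0, -1.2]
opening: 0.0219
gripper_force: 30.0
clock: 30.15
tool_pos: [0.6459, 0.1123, 0.1837]
orientation: [-180.0, -0.1, -2.9]
force: [-0.9, -0.4, 5.6]
opening: 0.0218
gripper_force: 30.0
```

```bash
python3 -m creep '[{"grip":0.4,"delta_pos":[0,0,0],"rotation":[0,0,0]},{"grip":0.4,"delta_pos":[0,0,0],"rotation":[0,0,0]},{"grip":0.4,"delta_pos":[0,0,0],"rotation":[0,0,0]},{"grip":0.4,"delta_pos":[0,0,0],"rotation":[0,0,0]},{"grip":0.4,"delta_pos":[0,0,0],"rotation":[0,0,0]}]'
python3 -m creep '[{"grip":0.4,"delta_pos":[0,0,-0.2],"rotation":[0,0,0]},{"grip":0.4,"delta_pos":[0,0,-0.5],"rotation":[0,0,0]},{"grip":0.4,"delta_pos":[0,0,-0.8],"rotation":[0,0,0]},{"grip":0,"delta_pos":[-0.3,0,-0.8],"rotation":[0,0,0]},{"grip":0,"delta_pos":[-0.7,0,-0.8],"rotation":[0,0,0]}]'
python3 -m creep '[{"grip":0,"delta_pos":[-0.4,0,0],"rotation":[0,0,0]},{"grip":0,"delta_pos":[-0.8,0.2,0],"rotation":[0,0,0]},{"grip":0,"delta_pos":[-1,0.5,0],"rotation":[0,0,-0.033]},{"grip":0,"delta_pos":[-1,1,0],"rotation":[0,0,-0.033]}]'
python3 -m creep '[{"grip":0,"delta_pos":[-0.2,0.4,0],"rotation":[0,0,0]},{"grip":0,"delta_pos":[-0.4,0.8,0],"rotation":[0,0,0]},{"grip":0,"delta_pos":[-0.5,1,0],"rotation":[0,0,0]}]'
python3 -m creep '[{"grip":0,"delta_pos":[0,0.4,0],"rotation":[0,0,0]},{"grip":0,"delta_pos":[0,0.8,0],"rotation":[0,0,0]},{"grip":0,"delta_pos":[0,1,0],"rotation":[0,0,0]}]'
python3 -m creep '[{"grip":0,"delta_pos":[-0.3,0.4,0],"rotation":[0,0,0]},{"grip":0,"delta_pos":[-0.4,0.8,0],"rotation":[0,0,0]},{"grip":0,"delta_pos":[-0.4,1,0],"rotation":[0,0,0]},{"grip":0,"delta_pos":[-0.4,1,0],"rotation":[0,0,0]}]'
python3 -c "
from h import *
go([.390,-.310,.1245],0)
for n in('side','top','wrist'): snap(n,n+'7')
c=lambda f,a,b,x,y,w,h:cv2.resize(cv2.imread('pics/'+f+'.png')[b:y,a:x],(w,h),interpolation=cv2.INTER_CUBIC)
cv2.imwrite('pics/c7.png',np.hstack([np.vstack([c('side7',200,100,480,260,490,280),c('top7',220,90,480,270,490,320)]),c('wrist7',290,20,460,350,309,600)]))"
```

```text
clock: 30.65
tool_pos: [0.6452, 0.1122, 0.1823]
orientation: [180.0, 0.0, -3.0]
force: [-0.0, 0.3, 0.3]
opening: 0.0512
gripper_force: 0.0
clock: 31.15
tool_pos: [0.5758, 0.116, 0.2627]
orientation: [-180.0, -0.1, -3.0]
force: [-1.6, 1.1, 0.1]
opening: 0.0634
gripper_force: 0.0
clock: 31.55
tool_pos: [0.4683, 0.0217, 0.2633]
orientation: [-179.9, -0.1, 0.3]
force: [1.2, 0.4, 0.4]
opening: 0.0867
gripper_force: 0.0
clock: 31.85
tool_pos: [0.4185, -0.0809, 0.2628]
orientation: [-180.0, -0.0, -0.1]
force: [-0.1, 0.4, 0.1]
opening: 0.0876
gripper_force: 0.0
clock: 32.15
tool_pos: [0.42, -0.181, 0.2628]
orientation: [180.0, -0.0, -0.1]
force: [0.4, 0.4, 0.8]
opening: 0.0878
gripper_force: 0.0
clock: 32.55
tool_pos: [0.3798, -0.2809, 0.2624]
orientation: [180.0, 0.0, -0.2]
force: [0.3, -0.5, 0.5]
opening: 0.0874
gripper_force: 0.0
shift [0.103 0.29  1.379] turn -0.002 yaw -0.17
```

View pics/c7.png

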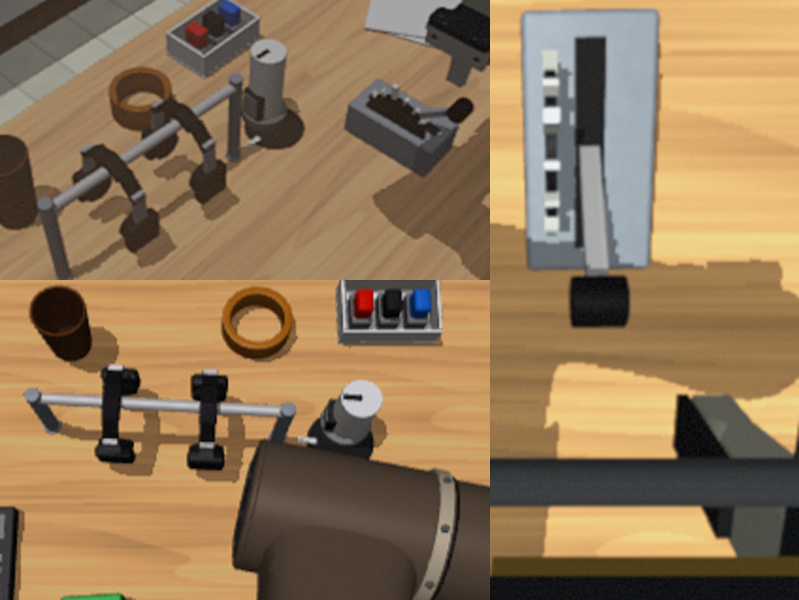

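Two headsets hang properly and the lever is at off. The lamp, however, has been knocked: its top is now at about top-view pixel (412,157), where it was around (407,168). My picture allowance is used up, so I'll measure by image code.

```bash
cat >> h.py <<'E'
def lamp(f,box,z=.14,th=150):
    x0,y0,x1,y1=box; im=cv2.imread('pics/'+f+'.png')[y0:y1,x0:x1].astype(int)
    m=((im.min(2)>th)&(np.ptp(im,axis=2)<25)).astype(np.uint8)
    n,l,s,c=cv2.connectedComponentsWithStats(m); k=1+np.argmax(s[1:,4])
    p=np.argwhere(l==k)[:,::-1].astype(np.int32); h=cv2.convexHull(p)
    (cx,cy),ax,an=cv2.fitEllipse(h) 
    hm=np.zeros_like(m); cv2.fillConvexPoly(hm,h,1); dark=(hm>0)&(im.max(2)<90); q=np.argwhere(dark)[:,::-1]
    C=ray(f,(cx+x0,cy+y0),z); D=ray(f,q.mean(0)+[x0,y0],z) if len(q) else C
    print(f,'px',cx+x0,cy+y0,ax,'ndark',len(q),'C',C,'yaw',np.degrees(np.arctan2(D[1]-C[1],D[0]-C[0])), 'off',np.linalg.norm(D-C))
E
python3 - <<'E'
from h import *
lamp('top0',(390,150,425,185)); lamp('top7',(395,138,430,176)); lamp('side0',(340,125,375,150));lamp('side7',(335,115,370,142)); lamp('w4',(460,0,570,110)); lamp('s5',(340,122,376,145))
for f in('top7',): 
    im=cv2.imread('pics/top7.png'); print(im[157,405:420].max(1))
E
```

```text
top0 px 406.4327640533447 167.396728515625 (20.07093048095703, 21.158241271972656) ndark 26 C [ 0.62852946 -0.19031238  0.14      ] yaw -40.96414603126614 off 0.012854686011972904
top7 px 411.5237236022949 156.2747459411621 (20.1090030670166, 21.658061981201172) ndark 21 C [ 0.65607866 -0.20355193  0.14      ] yaw 81.67587716306504 off 0.01066406366039741
side0 px 357.9861354827881 136.41350078582764 (12.342384338378906, 18.603145599365234) ndark 13 C [ 0.62690982 -0.18917976  0.14      ] yaw -42.873362266388156 off 0.013057546655986196
side7 px 353.0478000640869 128.80811500549316 (12.750253677368164, 18.899404525756836) ndark 15 C [ 0.65471068 -0.20229446  0.14      ] yaw 75.03450340824313 off 0.009646506227990065
w4 px 515.981861114502 51.27875900268555 (85.28643035888672, 104.91374969482422) ndark 561 C [ 0.62791185 -0.19458398  0.14      ] yaw 87.53969538750222 off 0.010607465609561877
s5 px 359.8684310913086 135.0222864151001 (12.501662254333496, 18.94155502319336) ndark 12 C [ 0.62679805 -0.19640684  0.14      ] yaw 81.5138899432421 off 0.007401619676606335
[132 133 133 100  99  67  63 180 205 207 207 208 206 207 207]
```

```bash
python3 -m creep '[{"grip":0,"delta_pos":[0.4,-0.2,0],"rotation":[0,0,0]},{"grip":0,"delta_pos":[0.8,-0.5,0],"rotation":[0,0,0]},{"grip":0,"delta_pos":[1,-0.8,0],"rotation":[0,0,0]}]'>/dev/null
python3 -m creep '[{"grip":0,"delta_pos":[0.3,0,0],"rotation":[0,0,0]},{"grip":0,"delta_pos":[0.5,0,0],"rotation":[0,0,0]},{"grip":0,"delta_pos":[0.5,0,0],"rotation":[0,0,0]},{"grip":0,"delta_pos":[0.5,0,0],"rotation":[0,0,0]}]'
python3 - <<'E'
from h import *
snap('wrist','w8'); p=proj('w8',[.6565,-.204,.14]).astype(int); print(p)
lamp('w8',(max(p[0]-75,0),max(p[1]-75,0),p[0]+75,p[1]+75),th=170)
go([.6565,-.204,.248],25)
d=ray('w8',proj('w8',[.6316,-.1485,0]),0)
im=cv2.imread('pics/w8.png'); q=proj('w8',[.6316,-.1485,0]).astype(int); print('dash exp',q)
a=im[q[1]-25:q[1]+25,q[0]-25:q[0]+25].astype(int); m=np.argwhere((a.min(2)>190)&(np.ptp(a,axis=2)<25)); print(len(m), m.min(0) if len(m) else '', m.max(0) if len(m) else '')
if len(m): print(ray('w8',m.mean(0)[::-1]+q-25,0))
E
```

```text
clock: 33.4
tool_pos: [0.5303, -0.1977, 0.2622]
orientation: [-180.0, 0.1, 0.1]
force: [-1.2, -0.5, 0.0]
opening: 0.0875
gripper_force: 0.0
[328  51]
w8 px 326.25255584716797 51.071319580078125 (64.880615234375, 71.92546844482422) ndark 245 C [ 0.65658064 -0.20246957  0.14      ] yaw 87.26956429584868 off 0.011829191785410137
shift [1.265 0.061 0.143] turn -0.277 yaw 0.07
dash exp [281  95]
121 [ 0 16] [28 49]
[ 0.63988374 -0.15848294  0.        ]
```

```bash
python3 -m creep '[{"grip":0,"delta_pos":[0.3,0.02,0],"rotation":[0,0,-0.08]},{"grip":0,"delta_pos":[0.6,0.05,0],"rotation":[0,0,-0.16]},{"grip":0,"delta_pos":[0.9,0.055,0],"rotation":[0,0,-0.24]},{"grip":0,"delta_pos":[0.9,0.055,0],"rotation":[0,0,-0.277]},{"grip":0,"delta_pos":[0.9,0.055,0],"rotation":[0,0,-0.277]}]'
python3 -c "
from h import *
go([.6565,-.2032,.1305],25)"
```

```text
clock: 33.95
tool_pos: [0.62, -0.2042, 0.2622]
orientation: [-180.0, 0.0, 25.0]
force: [-0.7, -0.9, -1.0]
opening: 0.0877
gripper_force: 0.0
shift [0.336 0.146 1.317] turn -0.0 yaw 24.98
```

```bash
python3 -m creep '[{"grip":0,"delta_pos":[0.335,0.145,0],"rotation":[0,0,0]},{"grip":0,"delta_pos":[0.335,0.145,0],"rotation":[0,0,0]},{"grip":0,"delta_pos":[0.335,0.145,0.3],"rotation":[0,0,0]},{"grip":0,"delta_pos":[0.335,0.145,0.6],"rotation":[0,0,0]},{"grip":0,"delta_pos":[0.335,0.145,0.8],"rotation":[0,0,0]}]'
python3 -m creep '[{"grip":0,"delta_pos":[0,0,0.2],"rotation":[0,0,0]},{"grip":0,"delta_pos":[0,0,0.4],"rotation":[0,0,0]},{"grip":0,"delta_pos":[0,0,0.52],"rotation":[0,0,0]},{"grip":0,"delta_pos":[0,0,0.52],"rotation":[0,0,0]}]'
python3 -m creep '[{"grip":1,"delta_pos":[0,0,0],"rotation":[0,0,0]},{"grip":1,"delta_pos":[0,0,0],"rotation":[0,0,0]},{"grip":1,"delta_pos":[0,0,0],"rotation":[0,0,0]},{"grip":1,"delta_pos":[0,0,0],"rotation":[0,0,0]},{"grip":1,"delta_pos":[0,0,0],"rotation":[0,0,0]}]'
python3 -m creep '[{"grip":1,"delta_pos":[0,0,0],"rotation":[0,0,0]},{"grip":1,"delta_pos":[0,0,0],"rotation":[0,0,0]},{"grip":1,"delta_pos":[0,0,-0.04],"rotation":[0,0,0]},{"grip":1,"delta_pos":[0,0,-0.08],"rotation":[0,0,0]},{"grip":1,"delta_pos":[0,0,-0.08],"rotation":[0,0,0]}]'
python3 -c "
from h import *
go([.6288,-.198,.1305],25)"
```

```text
clock: 34.45
tool_pos: [0.655, -0.2031, 0.1811]
orientation: [-179.9, 0.1, 24.8]
force: [-0.1, -0.1, 0.5]
opening: 0.0876
gripper_force: 0.0
clock: 34.85
tool_pos: [0.6553, -0.2032, 0.1293]
orientation: [-179.9, 0.1, 24.9]
force: [-0.7, 0.4, -0.3]
opening: 0.0881
gripper_force: 0.0
clock: 35.35
tool_pos: [0.6571, -0.2034, 0.131]
orientation: [180.0, -0.0, 24.9]
force: [1.0, -2.2, -0.1]
opening: 0.0533
gripper_force: 30.2
clock: 35.85
tool_pos: [0.6568, -0.2033, 0.1388]
orientation: [-180.0, -0.0, 24.9]
force: [0.4, 0.4, -2.8]
opening: 0.0538
gripper_force: 30.0
shift [-0.232 -0.166  0.083] turn -0.001 yaw 24.94
```

Force is −3 N, so the lamp is held. Shift to the pad, lower, release, retreat and check.

```bash
python3 -m creep '[{"grip":1,"delta_pos":[-0.08,-0.06,0],"rotation":[0,0,0]},{"grip":1,"delta_pos":[-0.16,-0.12,0],"rotation":[0,0,0]},{"grip":1,"delta_pos":[-0.23,-0.165,0],"rotation":[0,0,0]},{"grip":1,"delta_pos":[-0.23,-0.165,0.04],"rotation":[0,0,0]},{"grip":1,"delta_pos":[-0.23,-0.165,0.08],"rotation":[0,0,0]}]'
python3 -m creep '[{"grip":1,"delta_pos":[0,0,0],"rotation":[0,0,0]},{"grip":1,"delta_pos":[0,0,0],"rotation":[0,0,0]},{"grip":0,"delta_pos":[0,0,0],"rotation":[0,0,0]},{"grip":0,"delta_pos":[0,0,0],"rotation":[0,0,0]},{"grip":0,"delta_pos":[0,0,0],"rotation":[0,0,0]}]'
python3 -m creep '[{"grip":0,"delta_pos":[0,0,0],"rotation":[0,0,0]},{"grip":0,"delta_pos":[0,0,-0.2],"rotation":[0,0,0]},{"grip":0,"delta_pos":[0,0,-0.5],"rotation":[0,0,0]},{"grip":0,"delta_pos":[0,0,-0.9],"rotation":[0,0,0]},{"grip":0,"delta_pos":[0,0,-1],"rotation":[0,0,0]}]'
python3 -m creep '[{"grip":0,"delta_pos":[-0.3,0,-0.2],"rotation":[0,0,0.09]},{"grip":0,"delta_pos":[-0.6,0.1,-0.2],"rotation":[0,0,0.18]},{"grip":0,"delta_pos":[-0.9,0.1,-0.2],"rotation":[0,0,0.277]},{"grip":0,"delta_pos":[-1,0.1,-0.2],"rotation":[0,0,0.277]},{"grip":0,"delta_pos":[-1,0.1,-0.2],"rotation":[0,0,0.277]}]'
python3 - <<'E'
from h import *
snap('wrist','w9'); p=proj('w9',[.629,-.198,.14]).astype(int); print(p)
lamp('w9',(max(p[0]-75,0),max(p[1]-75,0),p[0]+75,p[1]+75),th=170)
go([.390,-.310,.2],0)
E
```

```text
clock: 36.35
tool_pos: [0.629, -0.1982, 0.1308]
orientation: [180.0, -0.0, 25.0]
force: [-0.9, -4.4, 20.7]
opening: 0.0533
gripper_force: 30.0
clock: 36.85
tool_pos: [0.6292, -0.198, 0.1305]
orientation: [-180.0, -0.0, 24.9]
force: [0.5, -0.0, -0.3]
opening: 0.0722
gripper_force: 0.0
clock: 37.35
tool_pos: [0.631, -0.1986, 0.2357]
orientation: [179.8, -0.3, 25.0]
force: [-0.0, -0.3, 1.0]
opening: 0.0878
gripper_force: 0.0
clock: 37.85
tool_pos: [0.5416, -0.2499, 0.2511]
orientation: [180.0, -0.0, 0.0]
force: [0.1, 1.2, -0.0]
opening: 0.0875
gripper_force: 0.0
[255 101]
w9 px 255.02085876464844 101.95868682861328 (63.752044677734375, 69.13204956054688) ndark 217 C [ 0.62900736 -0.1976027   0.14      ] yaw 88.78320257574319 off 0.01236657878710413
shift [-1.526  0.602  0.508] turn 0.001 yaw 0.09
```

```bash
python3 -m creep '[{"grip":0,"delta_pos":[-0.4,0.1,0],"rotation":[0,0,0]},{"grip":0,"delta_pos":[-0.8,0.3,0],"rotation":[0,0,0]},{"grip":0,"delta_pos":[-1,0.6,0],"rotation":[0,0,0]},{"grip":0,"delta_pos":[-1,0.6,0],"rotation":[0,0,0]}]'>/dev/null
python3 -m creep '[{"grip":0,"delta_pos":[-0.3,0,0],"rotation":[0,0,0]},{"grip":0,"delta_pos":[-0.51,0,0],"rotation":[0,0,0]},{"grip":0,"delta_pos":[-0.51,0,0.3],"rotation":[0,0,0]},{"grip":0,"delta_pos":[-0.51,0,0.5],"rotation":[0,0,0]},{"grip":0,"delta_pos":[-0.51,0,0.5],"rotation":[0,0,0]}]'
python3 - <<'E'
from h import *
print(ray('wrist7',(350.5,185.5),.1225))
go([.391,-.310,.125],0)
E
```

```text
clock: 38.8
tool_pos: [0.3911, -0.3083, 0.1981]
orientation: [-179.9, 0.2, 0.1]
force: [-0.8, 0.1, -0.2]
opening: 0.0879
gripper_force: 0.0
[ 0.39158135 -0.30919174  0.1225    ]
shift [0.002 0.018 0.731] turn 0.001 yaw 0.09
```

```bash
python3 -m creep '[{"grip":0,"delta_pos":[0.005,0.01,0.3],"rotation":[0,0,0]},{"grip":0,"delta_pos":[0.005,0.01,0.6],"rotation":[0,0,0]},{"grip":0,"delta_pos":[0.005,0.01,0.73],"rotation":[0,0,0]},{"grip":0,"delta_pos":[0.005,0.01,0.73],"rotation":[0,0,0]},{"grip":0,"delta_pos":[0.005,0.01,0.73],"rotation":[0,0,0]}]'
python3 -m creep '[{"grip":1,"delta_pos":[0,0,0],"rotation":[0,0,0]},{"grip":1,"delta_pos":[0,0,0],"rotation":[0,0,0]},{"grip":1,"delta_pos":[0,0,0],"rotation":[0,0,0]},{"grip":1,"delta_pos":[0,0,0],"rotation":[0,0,0]},{"grip":1,"delta_pos":[0,0,0],"rotation":[0,0,0]}]'>/dev/null
python3 -m creep '[{"grip":1,"delta_pos":[0,0,0],"rotation":[0,0,0]},{"grip":1,"delta_pos":[0,0,0],"rotation":[0,0,0]},{"grip":1,"delta_pos":[0,0,0],"rotation":[0,0,0]},{"grip":1,"delta_pos":[0,0,0],"rotation":[0,0,0]},{"grip":1,"delta_pos":[0,0,0],"rotation":[0,0,0]}]'
python3 -c "
from h import *
for a in(0,6,12,18,20,25,30,36,42,48,54,60):
  f=np.radians(a-50);print(a,((.472+.105*np.sin(f)-.3916)*10).round(3),(-(.105*np.cos(f)-.0675)*10).round(3))"
```

```text
clock: 39.3
tool_pos: [0.3934, -0.3105, 0.1285]
orientation: [180.0, -0.0, 0.1]
force: [-0.7, -0.1, -0.2]
opening: 0.0875
gripper_force: 0.0
clock: 40.3
tool_pos: [0.392, -0.31, 0.1275]
orientation: [-180.0, 0.0, 0.0]
force: [-0.3, 5.3, 3.1]
opening: 0.0296
gripper_force: 30.0
0 -0.0 0.0
6 0.075 -0.08
12 0.158 -0.152
18 0.248 -0.215
20 0.279 -0.234
25 0.36 -0.277
30 0.445 -0.312
36 0.55 -0.344
42 0.658 -0.365
48 0.767 -0.374
54 0.877 -0.372
60 0.986 -0.359
```

```bash
python3 -m creep '[{"grip":1,"delta_pos":[0.075,0,-0.08],"rotation":[0,0,0]},{"grip":1,"delta_pos":[0.158,0,-0.152],"rotation":[0,0,0]},{"grip":1,"delta_pos":[0.248,0,-0.215],"rotation":[0,0,0]},{"grip":1,"delta_pos":[0.36,0,-0.277],"rotation":[0,0,0]},{"grip":1,"delta_pos":[0.445,0,-0.312],"rotation":[0,0,0]}]'
python3 -m creep '[{"grip":1,"delta_pos":[0.105,0,-0.032],"rotation":[0,0,0]},{"grip":1,"delta_pos":[0.213,0,-0.053],"rotation":[0,0,0]},{"grip":1,"delta_pos":[0.322,0,-0.062],"rotation":[0,0,0]},{"grip":1,"delta_pos":[0.432,0,-0.06],"rotation":[0,0,0]},{"grip":1,"delta_pos":[0.541,0,-0.047],"rotation":[0,0,0]}]'
python3 -m creep '[{"grip":1,"delta_pos":[0,0,0],"rotation":[0,0,0]},{"grip":1,"delta_pos":[0,0,0],"rotation":[0,0,0]},{"grip":1,"delta_pos":[0,0,0],"rotation":[0,0,0]}]'
```

```text
clock: 40.8
tool_pos: [0.4362, -0.3094, 0.1588]
orientation: [-179.9, 0.2, -0.0]
force: [-4.7, 5.1, -3.7]
opening: 0.0298
gripper_force: 30.0
clock: 41.3
tool_pos: [0.4908, -0.3087, 0.1641]
orientation: [-179.9, 0.1, 0.0]
force: [-5.8, 13.1, 3.6]
opening: 0.0302
gripper_force: 30.0
clock: 41.6
tool_pos: [0.492, -0.3087, 0.1639]
orientation: [-179.9, -0.1, 0.0]
force: [-0.4, 12.0, -0.4]
opening: 0.0299
gripper_force: 30.0
```

```bash
python3 -m creep '[{"grip":1,"delta_pos":[-0.01,-0.02,0],"rotation":[0,0,0]},{"grip":1,"delta_pos":[-0.01,-0.02,0],"rotation":[0,0,0]},{"grip":1,"delta_pos":[-0.01,-0.02,0],"rotation":[0,0,0]},{"grip":1,"delta_pos":[-0.01,-0.02,0],"rotation":[0,0,0]},{"grip":1,"delta_pos":[-0.01,-0.02,0],"rotation":[0,0,0]}]'
for i in 1 2 3 4 5 6 7 8; do python3 -m creep '[{"grip":1,"delta_pos":[0,0,0],"rotation":[0,0,0]},{"grip":1,"delta_pos":[0,0,0],"rotation":[0,0,0]},{"grip":1,"delta_pos":[0,0,0],"rotation":[0,0,0]},{"grip":1,"delta_pos":[0,0,0],"rotation":[0,0,0]},{"grip":1,"delta_pos":[0,0,0],"rotation":[0,0,0]}]' >/dev/null; done
python3 - <<'E'
from h import *
o=ctrl.get_obs();print(o['clock'],o['tool_pos'],o['force']); go([.472+.0004-.0525,-.3095,.055+.0909+.005],0)
s=snap('top','t10')
# handle edges, row profile near the predicted tip
for a in(55,60,65):
    f=np.radians(a-50); print(a,proj('t10',[.472+.105*np.sin(f),-.309,.055+.105*np.cos(f)]))
E
```

```text
clock: 42.1
tool_pos: [0.4907, -0.3085, 0.1641]
orientation: [180.0, -0.1, 0.0]
force: [2.1, 2.6, -1.5]
opening: 0.0299
gripper_force: 30.0
46.1 [ 0.49047967 -0.30850509  0.16410232] [5.34591856 3.41851727 1.68551033]
shift [-0.706  0.01   0.131] turn 0.0 yaw 0.02
55 [462.47991972 227.53598487]
60 [462.08043294 223.66136154]
65 [461.58755727 219.92040433]
```

```bash
python3 -m creep '[{"grip":1,"delta_pos":[-0.109,0,-0.013],"rotation":[0,0,0]},{"grip":1,"delta_pos":[-0.219,0,-0.015],"rotation":[0,0,0]},{"grip":1,"delta_pos":[-0.328,0,-0.006],"rotation":[0,0,0]},{"grip":1,"delta_pos":[-0.436,0,0.015],"rotation":[0,0,0]},{"grip":1,"delta_pos":[-0.541,0,0.047],"rotation":[0,0,0]}]'
python3 -m creep '[{"grip":1,"delta_pos":[-0.05,0,0.02],"rotation":[0,0,0]},{"grip":1,"delta_pos":[-0.085,0,0.038],"rotation":[0,0,0]},{"grip":1,"delta_pos":[-0.166,0,0.08],"rotation":[0,0,0]},{"grip":1,"delta_pos":[-0.166,0,0.08],"rotation":[0,0,0]},{"grip":1,"delta_pos":[-0.166,0,0.08],"rotation":[0,0,0]}]'
python3 -m creep '[{"grip":1,"delta_pos":[0,0,0],"rotation":[0,0,0]},{"grip":1,"delta_pos":[0,0,0],"rotation":[0,0,0]}]'
```

```text
clock: 46.65
tool_pos: [0.4367, -0.3092, 0.1595]
orientation: [179.9, -0.2, 0.0]
force: [7.8, -2.2, -3.8]
opening: 0.0297
gripper_force: 30.0
clock: 47.15
tool_pos: [0.4188, -0.3094, 0.1512]
orientation: [179.9, -0.0, 0.0]
force: [1.4, -5.6, -0.4]
opening: 0.0295
gripper_force: 30.0
clock: 47.35
tool_pos: [0.4188, -0.3094, 0.1512]
orientation: [179.9, -0.0, 0.0]
force: [2.8, -5.4, 0.9]
opening: 0.0301
gripper_force: 30.0
```

```bash
python3 -m creep '[{"grip":1,"delta_pos":[0.01,0,-0.004],"rotation":[0,0,0]},{"grip":1,"delta_pos":[0.01,0,-0.004],"rotation":[0,0,0]},{"grip":1,"delta_pos":[0.01,0,-0.004],"rotation":[0,0,0]},{"grip":1,"delta_pos":[0.01,0,-0.004],"rotation":[0,0,0]}]'
python3 -m creep '[{"grip":0,"delta_pos":[0,0,0],"rotation":[0,0,0]},{"grip":0,"delta_pos":[0,0,0],"rotation":[0,0,0]},{"grip":0,"delta_pos":[0,0,0],"rotation":[0,0,0]},{"grip":0,"delta_pos":[0,0,0],"rotation":[0,0,0]},{"grip":0,"delta_pos":[0,0,-0.3],"rotation":[0,0,0]}]'
python3 -m creep '[{"grip":0,"delta_pos":[0,0,-0.4],"rotation":[0,0,0]},{"grip":0,"delta_pos":[0,0,-0.8],"rotation":[0,0,0]},{"grip":0,"delta_pos":[0,0,-0.8],"rotation":[0,0,0]},{"grip":0,"delta_pos":[0,0,-0.8],"rotation":[0,0,0]}]'
python3 - <<'E'
from h import *
snap('wrist','w11'); im=cv2.imread('pics/w11.png').astype(int)
for a in(15,20,25):
    f=np.radians(a-50); print(a,proj('w11',[.472+.105*np.sin(f),-.3095,.055+.105*np.cos(f)]))
f=np.radians(-30); u,v=proj('w11',[.472+.105*np.sin(f),-.3095,.055+.105*np.cos(f)]).astype(int)
m=np.zeros(im.shape[:2],np.uint8); m[max(v-45,0):v+45,u-60:u+60]=(im[max(v-45,0):v+45,u-60:u+60].max(2)<60)
n,l,s,c=cv2.connectedComponentsWithStats(m); 
for i in range(1,n):
    if s[i,4]>60: print(s[i],c[i])
E
```

```text
clock: 47.75
tool_pos: [0.4192, -0.3094, 0.1514]
orientation: [179.9, 0.1, 0.0]
force: [0.8, -6.1, 1.9]
opening: 0.0298
gripper_force: 30.0
clock: 48.25
tool_pos: [0.4174, -0.3072, 0.1779]
orientation: [-179.8, 0.4, -0.0]
force: [0.7, 0.1, -0.0]
opening: 0.0644
gripper_force: 0.0
clock: 48.65
tool_pos: [0.4202, -0.3082, 0.262]
orientation: [180.0, -0.1, 0.0]
force: [-0.3, 1.2, -0.5]
opening: 0.0872
gripper_force: 0.0
15 [321.00944051 211.4761149 ]
20 [321.09633927 205.10924152]
25 [321.18078735 197.75050753]
[303 193  33  29 938] [318.97867804 206.9978678 ]
```

Run:
```python
from h import *
for F,a0 in(('wrist7',0),('w1',32),('w11',20)):
    im=cv2.imread(f'pics/{F}.png').astype(int)
    P=lambda a:proj(F,[.472+.105*np.sin(np.radians(a-50)),-.3095,.055+.105*np.cos(np.radians(a-50))])
    u,v=P(a0).astype(int); t=max(v-28,0)
    m=np.zeros(im.shape[:2],np.uint8); m[t:v+28,u-30:u+30]=(im[t:v+28,u-30:u+30].max(2)<60)
    n,l,s,c=cv2.connectedComponentsWithStats(m); i=1+np.argmax(s[1:,4]); print(F,s[i],c[i],'angle',min(np.arange(-10,60,.1),key=lambda a:abs(P(a)[1]-(s[i,1]+s[i,3]/2-.5))))
```

```text
wrist7 [334 172  32  28 847] [349.56316411 185.32467532] angle -3.552713678800501e-14
w1 [ 342  185   39   45 1313] [359.73800457 211.71058644] angle 35.69999999999984
w11 [303 193  33  29 938] [318.97867804 206.9978678 ] angle 18.5999999999999
```

```bash
python3 -m creep '[{"grip":0,"delta_pos":[0,-0.4,0],"rotation":[0,0,0]},{"grip":0,"delta_pos":[0,-0.8,0],"rotation":[0,0,0]},{"grip":0,"delta_pos":[0,-1,0],"rotation":[0,0,0]}]' >/dev/null
python3 -m creep '[{"grip":0,"delta_pos":[0,-0.4,0],"rotation":[0,0,0]},{"grip":0,"delta_pos":[0,-0.8,0],"rotation":[0,0,0]},{"grip":0,"delta_pos":[0,-1,0],"rotation":[0,0,0]},{"grip":0,"delta_pos":[0,-1,0],"rotation":[0,0,0]},{"grip":0,"delta_pos":[0,-1,0],"rotation":[0,0,0]}]'
python3 - <<'E'
from h import *
snap('top','top12'); snap('side','side12'); snap('wrist','w12')
from scipy.optimize import minimize_scalar
for F,a0 in(('t2',0),('top0',32),('side0',32),('side7',0),('top12',20),('side12',20),('w12',20)):
    im=cv2.imread(f'pics/{F}.png').astype(int)
    P=lambda a:proj(F,[.472+.105*np.sin(np.radians(a-50)),-.3095,.055+.105*np.cos(np.radians(a-50))])
    u,v=P(a0).astype(int); r=13; t=max(v-r,0)
    m=np.zeros(im.shape[:2],np.uint8); m[t:v+r,u-r:u+r]=(im[t:v+r,u-r:u+r].max(2)<55)
    n,l,s,c=cv2.connectedComponentsWithStats(m)
    if n<2: print(F,'none',u,v); continue
    i=1+np.argmax(s[1:,4]); b=s[i,:2]+s[i,2:4]/2-.5
    print(F,s[i],'angle',minimize_scalar(lambda a:np.sum((P(a)-b)**2),bounds=(-20,70),method='bounded').x)
lamp('top12',(390,150,425,185)); lamp('side12',(340,122,376,145))
E
```

```text
clock: 49.5
tool_pos: [0.4194, -0.108, 0.2602]
orientation: [180.0, 0.1, 0.1]
force: [-0.2, -0.1, 0.2]
opening: 0.0877
gripper_force: 0.0
t2 [453 262  16  12 157] angle 0.9941503708756679
top0 [450 238  21  21 296] angle 29.27875682190918
side0 [442 137  14  16 140] angle 31.328081067348077
side7 [454 156  16  14 142] angle 0.5083423503712893
top12 [449 249  22  14 238] angle 19.10906514529352
side12 [449 145  14  14 129] angle 18.03129579994711
w12 [529 193  26  24 610] angle 19.64280510681913
top12 px 409.71595001220703 167.49866676330566 (20.363426208496094, 21.678775787353516) ndark 22 C [ 0.62825845 -0.19812917  0.14      ] yaw 81.39656883826781 off 0.010653085642878885
side12 px 360.02789878845215 134.9207181930542 (13.177142143249512, 19.93285369873047) ndark 12 C [ 0.62674924 -0.19697454  0.14      ] yaw 75.07736273512363 off 0.010601185157164407
```

The lever reads about 19°, within error of 20°, and the lamp is on its pad. One last check that the headsets are unchanged, then hand in.

Run:
```python
from h import *
a,b=[cv2.imread(f'pics/{f}.png').astype(int)[:,:] for f in('side7','side12')]
d=np.abs(a-b).max(2)>60
print('headsets+cup+tape diff px side',d[140:260,180:330].sum())
a,b=[cv2.imread(f'pics/{f}.png').astype(int) for f in('top0','top12')]; d=np.abs(a-b).max(2)>60
print('mug/tape diff top',d[90:137,230:272].sum(),d[92:137,335:380].sum())
print(ctrl.close_job())
```

```text
headsets+cup+tape diff px side 0
mug/tape diff top 0 0
the job is handed in; nothing more can be done
None
```

The job is handed in at about 50 s: two headsets hang on the rail, and the lamp, reset after a knock, stands on its pad facing along the rail. The lever went to off, then held about 60° for 4.5 s, and now stands at about 19–20°; the mug and tape show no change in the images.

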